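# Find the high blank on a bonding carrier, weight it and close the hood

### The job

Four square blanks are glued on the round carrier plate and one of them stands high on its adhesive. Take the plunger gauge from its forked stand, touch its tip lightly to the middle of each blank to find the high one, going round clockwise (seen from above) from the blank at the robot's near left, and hang the gauge back in the fork. Then set the press weight gently upright on the middle of the high blank, and push the clear hood along its rails over the carrier until its catch clicks and it stays fully shut, leaving the other things on the bench where they are.

Things in the scene. Friction and masses are not known exactly. Their poses are not given: they have to be found in the camera images.
- base: Bonding fixture, fixed: grey base plate 280 x 475 x 15 mm with a white round carrier plate (176 mm across, its top face 33 mm above the bench) and two rails 12 mm high at x = +-112 mm. Origin: on the bench under the centre of the carrier. Axes: y along the rails, towards where the hood stands open; z up. The plate reaches from y = -115 to +360 mm.
- spot_1 (a point): Point on the carrier's top face under the middle of the near left blank (as the robot sees it; number 1 in the clockwise round). The blanks are dark, 34 mm square, 76 mm centre to centre, fixed; three of them stand 3 to 4 mm above this face, the high one 6.8 mm; any of the four may be the high one. Axes as base.
- spot_2 (a point): Point on the carrier's top face under the middle of the far left blank (as the robot sees it; number 2 in the clockwise round). The blanks are dark, 34 mm square, 76 mm centre to centre, fixed; three of them stand 3 to 4 mm above this face, the high one 6.8 mm; any of the four may be the high one. Axes as base.
- spot_3 (a point): Point on the carrier's top face under the middle of the far right blank (as the robot sees it; number 3 in the clockwise round). The blanks are dark, 34 mm square, 76 mm centre to centre, fixed; three of them stand 3 to 4 mm above this face, the high one 6.8 mm; any of the four may be the high one. Axes as base.
- spot_4 (a point): Point on the carrier's top face under the middle of the near right blank (as the robot sees it; number 4 in the clockwise round). The blanks are dark, 34 mm square, 76 mm centre to centre, fixed; three of them stand 3 to 4 mm above this face, the high one 6.8 mm; any of the four may be the high one. Axes as base.
- gauge_grip (a point): Plunger gauge, loose, 130 g, an upright pencil-shaped probe 140 mm long: point on its axis in the middle of the aluminium barrel (22 mm across, 56 mm long), which is where to grip it. z up along the gauge. The steel collar (30 mm across, 6 mm thick) has its underside 34 mm below this point, a stem 12 mm across goes 50 mm down from there, and the sprung tip ends 106 mm below this point.
- gauge_collar (a point): Centre of the underside of the gauge's collar, which rests on the fork's prongs.
- gauge_tip (a point): Lowest point of the gauge's sprung tip (6 mm ball); it rises with the plunger when touched.
- gauge: The plunger gauge; origin at the centre of the underside of its collar, z up along it.
- plunger (a joint): How far the gauge's tip is pushed in, m: 0 free, 0.010 at the end of its stroke. It takes 1.5 N to start it and 0.6 N for every further mm (3 N at 2.5 mm, 6 N at 7.5 mm). A touch counts from 0.5 mm; running it to the end of its stroke (over 9.5 mm) damages the gauge.
- fork_seat (a point): Gauge stand, fixed: the point where the collar's underside centre rests when the gauge hangs in the fork, 100 mm above the bench. Two level prongs 9 mm wide with a 20 mm gap run along this point's x axis, open towards -x, closed 11 mm behind the point on +x, with the post (16 mm across, lower than the prongs' top) 34 mm behind. The gauge can be lifted straight up out of the fork and lowered straight down into it.
- weight_grip (a point): Press weight, loose, steel, about 280 g, 60 mm tall: foot 36 mm across and 22 mm high, above it a grip stem 20 mm across. This point lies on the axis half-way up the stem, 42 mm above the foot's underside. z up.
- weight_foot (a point): Centre of the underside of the press weight.
- weight: The press weight; origin at the centre of its underside.
- hood (a joint): Clear sliding hood, m: 0 fully shut over the carrier and caught, up to 0.26 open; it slides along the base's y axis (shutting is -y). Open, its front edge stands (joint value - 0.100) along y from the carrier's centre. Pushing takes about 2 N, and about 6 N between 13 and 6 mm from shut, while the roller of the catch rides over its striker; then it drops in with a click and holds the hood against the stop.
- hood_handle (a point): Middle of the hood's bow handle: a level round steel bar 12 mm thick and 100 mm long along the base's x axis, 152 mm above the bench, 32 mm above the hood's top (the hood is 220 x 200 mm, its top 120 mm above the bench). 26 mm free under the bar. It moves with the hood; at joint value 0 it stands over the carrier's centre.
- disc_weight: Bystander: plain steel disc, 42 mm across, 14 mm thick, loose, beyond the press weight. Origin under its centre.
- jar: Bystander: small amber jar with black cap, 44 mm across, 60 mm tall, loose. Origin under its centre.
- dish: Bystander: clear sample dish, 90 mm across, 18 mm high, loose. Origin under its centre.
- shipper: Bystander: round white wafer box, 116 mm across, 16 mm high, loose. Origin under its centre.
- tweezers: Bystander: steel tweezers 130 mm long lying on the bench, loose.
- driver: Bystander: small screwdriver 150 mm long lying on the bench, loose.

How it is judged:
By the outcome, as a careful person would: the job done as asked, in the order asked, and still so for the second after the job is handed in, with the robot touching nothing.
It also fails if it takes over 72 s, if anything falls off the work surface, if the arm or the gripper's body presses on something with over 40 N, if the wrist force passes 120 N, or if a joint passes its speed limit or range.

### The arm

A 7-joint arm with a two-finger parallel gripper is mounted at the origin on the work surface. World frame = base frame: x ahead of the robot, y to its left, z up, the work surface at z = 0. Lengths are in m, angles in rad, forces in N, time in s.
With the tool pointing down it reaches from about 0.4 to 0.925 m from the base axis. Payload 5.6 kg.
Tool frame: the origin (TCP) lies midway between the tips of the shut fingers; the grasp point (between the pads) lies r.pinch_z behind it (r.pinch_z is the distance from the TCP to the grasp point, in m); z points along the fingers, y is the direction in which the jaws open and shut (so a half turn about z gives the same grasp; the last joint's range is limited). The gripper opens to 85 mm and grips with 20 to 120 N. Pads are 22 mm wide; open, the fingers measure 114 mm over their backs; the gripper's body (76 mm by 85 mm) begins 54 mm behind the grasp point. The pads swing forward as they close: fully open they stand 13 mm farther back than shut.
Start: joints at [1.23, 0.468, -0.012, 1.603, 0.006, 1.071, -0.056], TCP at [0.191, -0.621, 0.2] pointing down, gripper open.
Joint ranges: [-2.53, 2.53], [-0.31, 2.02], [-1.57, 1.55], [0.28, 2.44], [-1.29, 4.43], [0.15, 1.84], [-2.92, 2.92]. Speed limits (rad/s): [2.57, 2.57, 3.14, 3.14, 3.14, 3.14, 3.14].

### API

Orientations are given as a rotation vector (axis times angle).
In Python, from plant import r gives the robot as it stands. The module is installed in compiled form; this text tells all that it offers.
- The arm moves only by the tool drive_tool, never from a script. Its argument "steps" is a list of rows, each a list of 4 numbers: the shift along the world's x, y, z as a fraction of full scale, then the turn about the world's z as a fraction of full scale. A call has 1 to 10 rows; each row shifts and turns the commanded pose from where the row before left it; what a row does not reach is not made up. Full scale, the value 1, is 0.02 m for a shift and 0.1 rad for a turn. A row lasts 1/10 s, in which the tool goes at most 50 mm and 8.59 degrees, less where a joint would pass 70% of its speed; a pose out of reach is approached as far as the arm can. A call with a number of a shift or a turn outside -1 to 1 is refused whole. A call with a gripper value outside its range is refused whole. "claw" is the opening, from 0 (shut) to 1 (fully open), set as the call begins (left out, the last holds). The fingers move at their own pace and stop on an object; the grip force is fixed at half the most. Time passes only in rows, so rows that do not move let the fingers close. It gives the time, the measured TCP pose, the force and the opening at its end, in the units of the state.
- r.get_obs(): the state, without advancing time (a new reading comes with each control period).
- r.read_camera(name): name is "scene" or "top" or "wrist"; returns a dict with "img" (400x640x3 uint8, red, green, blue), "vertical_fov" (degrees; the focal length in pixels is half the picture's height over the tangent of half this angle, whatever the lens; pixels are square), "cx", "cy" (the principal point, pixels), "xyz" and "orientation" of the camera in the world. Camera axes: x right, y down, z forward; pixel columns grow to the right and rows downward; lengths in m; the calibration is good to about 2 mm. A picture is of the moment at which its call begins. There is no depth.
- r.close_job(): hands the job in, once; it reports no verdict.
Trained networks look in the newest picture that a camera, given by its name, has taken for a name from the list of things; names that differ only in an ending like _2 or _b are one class to them, and where a whole thing is asked for, a point or a joint stands for the part that bears it (a point fixed in the world has none). Each returns a list of dicts, best first, with "score" (0 to 1); they miss things now and then, are a little off and sometimes report something else, mostly with a low value. They report only what shows in the picture. A call takes as long as a camera call.
- r.recognise(camera, thing): "centre" ([row, column] in pixels, amid what is visible of it).
The state is a dict: "time": time; "joint_positions": joint angles; "qd": joint speeds; "joint_efforts": joint torques, N m; "eef_pos": TCP position; "ee_rot": TCP orientation; "force": force on the tool from outside, world axes, zero at the start; "wrist_torque": the same for the moment, N m; "grip_width": opening from 0.0 (shut) to 1.0 (fully open).
Only numpy, scipy, OpenCV 4.12 (cv2) and the standard library are available. Lean on these libraries where they do the work, as an engineer would, in place of code of your own. Each camera call takes 0.05 s, during which the arm holds its last target.

## Working session

There is one attempt and no reset: what is moved stays moved. The work goes in short steps, Python scripts to look and compute and a tool call to move; the robot and the scene stay as the last step left them, time stands still between calls to the robot, and variables do not carry over. Pictures are saved under pics/ and viewed, and the job is handed in when it is done.

Besides the shell and the picture viewer there is one more tool, called after ">>>" as name(argument=value, ...) on one line, values as JSON. drive_tool: Moves the arm, as the interface text tells. Its arguments: {"type":"object","properties":{"steps":{"type":"array"},"claw":{"type":"number"}},"required":["steps"]}

```bash
mkdir -p pics
python3 - <<'E'
from plant import r
import cv2
print(r.get_obs(), r.pinch_z)
for n in ["scene","top","wrist"]:
    d=r.read_camera(n); cv2.imwrite(f"pics/{n}0.png",d["img"][:,:,::-1])
    print(n,{k:v for k,v in d.items() if k!="img"})
E
```

```text
{'time': 0.0, 'joint_positions': array([ 1.23005675,  0.46839135, -0.01161746,  1.60366649,  0.00600293,
        1.07140582, -0.05630547]), 'qd': array([-8.00343932e-04, -2.31056983e-05, -2.94031152e-04, -4.63995646e-05,
       -4.03479315e-04,  2.41852134e-04, -1.58546084e-03]), 'joint_efforts': array([ 5.06656477e-05, -5.32382262e+01,  2.15250050e-02, -2.51299417e+01,
        1.14161748e-02,  7.80201779e-03,  3.96710573e-05]), 'eef_pos': array([ 0.19043294, -0.62080686,  0.19861146]), 'ee_rot': array([-3.10508338e+00, -4.65611599e-01,  6.17834361e-04]), 'force': array([-0.3394354 ,  0.0868252 ,  0.50347698]), 'wrist_torque': array([ 0.04772136,  0.02911773, -0.03013568]), 'grip_width': 1.0023293218816463} 0.0187
scene {'vertical_fov': 47.291562228967564, 'cx': 325.5280935226916, 'cy': 202.521649088713, 'xyz': array([1.31591609, 0.10580781, 1.05178062]), 'orientation': array([-1.71935582, -1.95032497,  0.6886563 ])}
top {'vertical_fov': 55.900735152067284, 'cx': 327.9634904824728, 'cy': 201.18793133332397, 'xyz': array([0.43344982, 0.0423695 , 1.17694285]), 'orientation': array([-2.1634907 ,  2.15315961, -0.14412004])}
wrist {'vertical_fov': 64.73970330991918, 'cx': 319.7268643301043, 'cy': 202.92112644214362, 'xyz': array([ 0.26286786, -0.59868272,  0.37245926]), 'orientation': array([ 2.32549041, -1.71688621, -0.25843138])}
```

View pics/scene0.png

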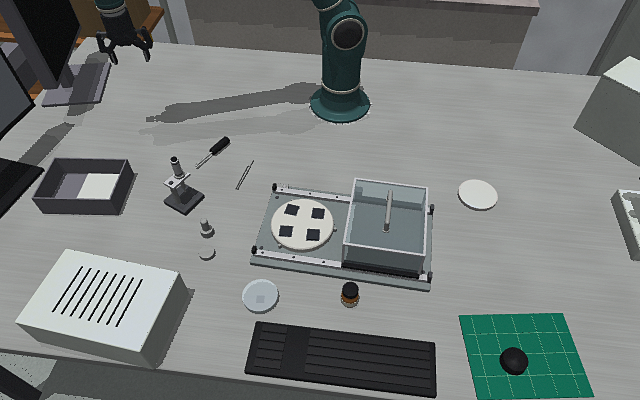

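View pics/top0.png

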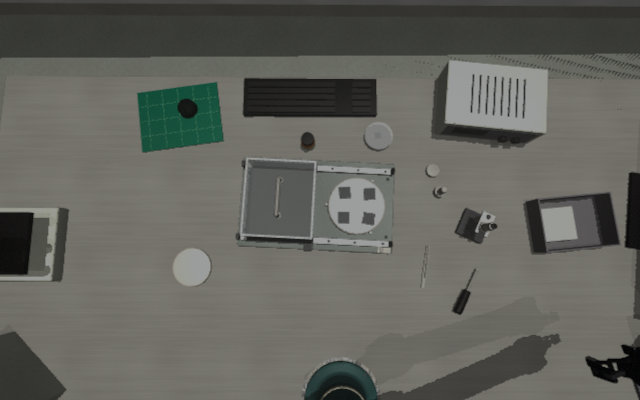

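View pics/wrist0.png

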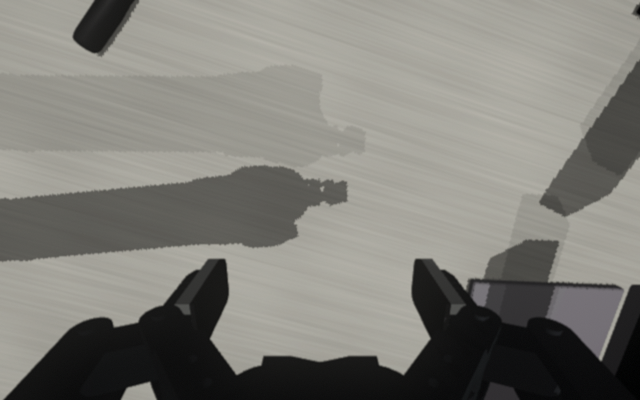

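```bash
cat > h.py <<'E'
import numpy as np, cv2
from scipy.spatial.transform import Rotation as R
from plant import r
def cam(n):
    d=r.read_camera(n); d['f']=200/np.tan(np.radians(d['vertical_fov'])/2); d['R']=R.from_rotvec(d['orientation']).as_matrix(); return d
def ray(d,row,col):
    v=d['R']@np.array([(col-d['cx'])/d['f'],(row-d['cy'])/d['f'],1]); return d['xyz'],v
def atz(d,row,col,z):
    o,v=ray(d,row,col); return o+v*(z-o[2])/v[2]
def proj(d,p):
    c=d['R'].T@(np.asarray(p)-d['xyz']); return np.array([d['cy']+d['f']*c[1]/c[2], d['cx']+d['f']*c[0]/c[2]])
def tri(L):
    A=np.zeros((3,3));b=np.zeros(3)
    for d,row,col in L:
        o,v=ray(d,row,col); v=v/np.linalg.norm(v); P=np.eye(3)-np.outer(v,v); A+=P;b+=P@o
    return np.linalg.solve(A,b)
E
python3 - <<'E'
from h import *
ds={n:cam(n) for n in["scene","top"]}
for n,z in [("base",.033),("spot_1",.037),("gauge_grip",.134),("gauge_collar",.1),("gauge",.134),("gauge_tip",.028),("fork_seat",.1),("weight_grip",.042),("weight",.03),("weight_foot",0),("hood_handle",.152),("hood",.1),("disc_weight",.014),("jar",.06),("dish",.018),("shipper",.016),("tweezers",0),("driver",0)]:
    for c in ds:
        for e in r.recognise(c,n)[:4]:
            if e['score']>.3: print(n,c,round(e['score'],2),np.round(e['centre'],1),np.round(atz(ds[c],*e['centre'],z),4))
E
```

```text
base scene 0.86 [236.7 355.6] [0.5993 0.1049 0.033 ]
spot_1 scene 0.88 [236.6 356.2] [0.6016 0.1065 0.037 ]
spot_1 top 0.62 [203.6 314.1] [0.5719 0.0781 0.037 ]
spot_1 top 0.37 [198.9 277.9] [0.5857 0.1886 0.037 ]
gauge_grip scene 0.69 [169.8 173.8] [ 0.5111 -0.4087  0.134 ]
gauge_collar scene 0.75 [167.7 178.2] [ 0.4717 -0.4181  0.1   ]
gauge_collar top 0.42 [224.2 484.7] [ 0.5073 -0.4132  0.1   ]
gauge scene 0.48 [167.2 177.2] [ 0.5004 -0.4027  0.134 ]
gauge top 0.62 [227.  487.6] [ 0.4972 -0.4065  0.134 ]
gauge_tip scene 0.71 [195.  479.4] [0.4008 0.4536 0.028 ]
fork_seat scene 0.95 [196.4 182.4] [ 0.5737 -0.372   0.1   ]
fork_seat scene 0.62 [167.5 175.5] [ 0.4719 -0.426   0.1   ]
fork_seat top 0.79 [225.8 474.2] [ 0.5025 -0.3828  0.1   ]
weight_grip scene 0.61 [228.4 205.6] [ 0.6302 -0.3024  0.042 ]
weight scene 0.67 [235.  355.1] [0.5917 0.1031 0.03  ]
weight scene 0.57 [227.9 202.4] [ 0.6215 -0.3165  0.03  ]
weight_foot top 0.55 [204.6 314.4] [0.5732 0.0783 0.    ]
hood_handle scene 0.81 [228.2 385.4] [0.6487 0.1748 0.152 ]
hood_handle top 0.56 [201.8 278.4] [0.5624 0.1723 0.1
[... 639 characters left out ...]
86.4] [0.5486 0.1879 0.018 ]
dish top 0.64 [136.9 374.9] [ 0.7883 -0.1122  0.018 ]
dish top 0.41 [205.4 311.6] [0.5685 0.0864 0.018 ]
shipper scene 0.82 [195.2 477.5] [0.3916 0.452  0.016 ]
shipper scene 0.55 [169.2 178.7] [ 0.4032 -0.4607  0.016 ]
shipper top 0.83 [267.5 190.8] [0.3775 0.4505 0.016 ]
tweezers scene 0.61 [169.9 242.9] [ 0.366  -0.2684  0.    ]
tweezers scene 0.4 [296.8 261.7] [ 0.7917 -0.1167  0.    ]
tweezers top 0.61 [273.  423.1] [ 0.3629 -0.2581  0.    ]
tweezers top 0.6 [201.1 280.5] [0.5837 0.185  0.    ]
driver scene 0.61 [145.4 217.4] [ 0.2685 -0.378   0.    ]
driver top 0.69 [299.9 462.8] [ 0.2826 -0.3772  0.    ]
driver top 0.62 [206.6 312.2] [0.5668 0.0851 0.    ]
```

Run:
```python
import cv2
t=cv2.imread("pics/top0.png"); s=cv2.imread("pics/scene0.png")
cv2.imwrite("pics/t_base.png",cv2.resize(t[145:265,230:405],None,fx=4.5,fy=4.5,interpolation=cv2.INTER_CUBIC))
cv2.imwrite("pics/t_g.png",cv2.resize(t[155:250,420:510],None,fx=6,fy=6,interpolation=cv2.INTER_CUBIC))
cv2.imwrite("pics/s_g.png",cv2.resize(s[145:265,155:235],None,fx=5,fy=5,interpolation=cv2.INTER_CUBIC))
cv2.imwrite("pics/s_base.png",cv2.resize(s[170:295,245:440],None,fx=4,fy=4,interpolation=cv2.INTER_CUBIC))
```

```text
(no output)
```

View pics/t_base.png

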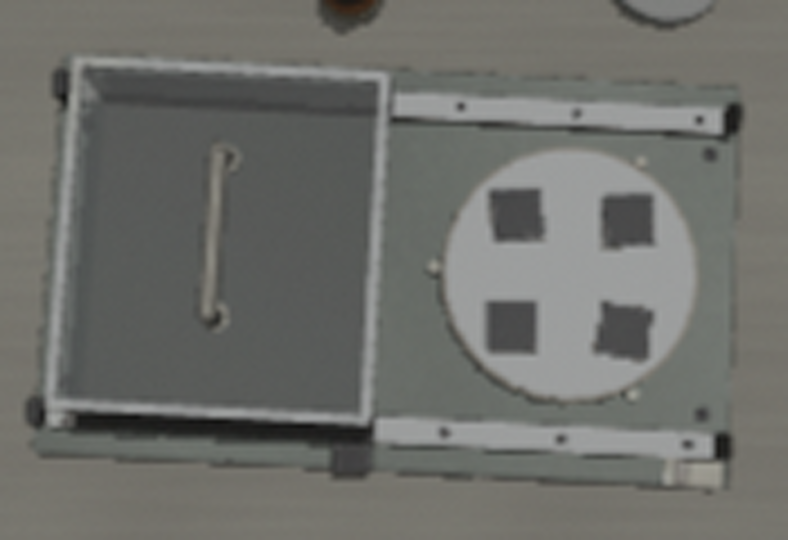

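View pics/t_g.png

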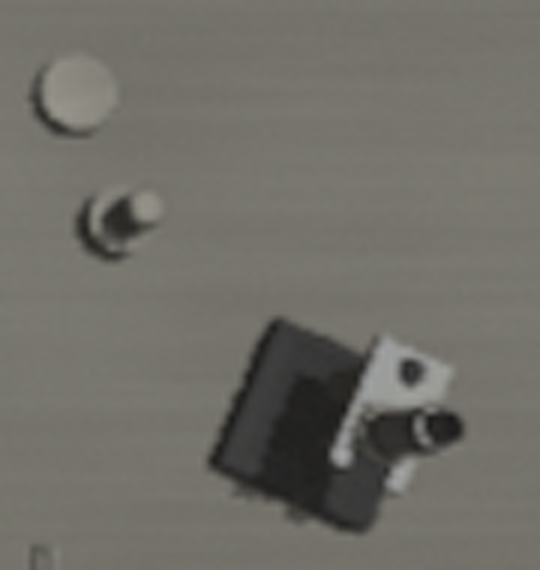

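View pics/s_g.png

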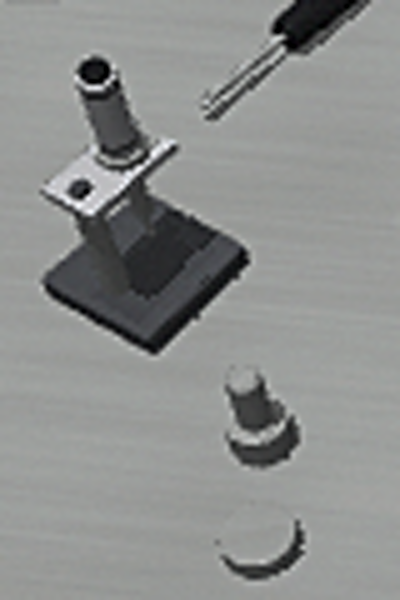

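View pics/s_base.png

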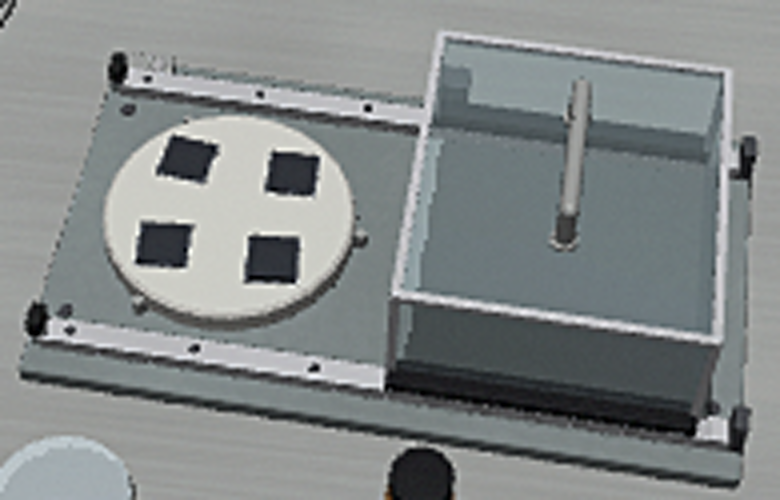

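Run:
```python
from h import *
S=cam("scene");T=cam("top")
def s4(x,y):return ((y+.5)/4-.5+170,(x+.5)/4-.5+245)
def s5(x,y):return ((y+.5)/5-.5+145,(x+.5)/5-.5+155)
def t45(x,y):return ((y+.5)/4.5-.5+145,(x+.5)/4.5-.5+230)
def t6(x,y):return ((y+.5)/6-.5+155,(x+.5)/6-.5+420)
def show(n,s,t,z):
    a=atz(S,*s,z);b=atz(T,*t,z);print(n,a.round(4),b.round(4),tri([(S,*s),(T,*t)]).round(4))
show("1 nl",s4(293,172),t45(512,327),.0365)
show("2 fl",s4(272,258),t45(517,215),.0365)
show("3 fr",s4(164,244),t45(629,220),.0365)
show("4 nr",s4(188,158),t45(623,332),.0365)
show("carrier",s4(230,214),t45(569,274),.033)
show("gaugetop",s5(95,68),t6(445,428),.168)
show("collar",s5(122,152),t6(372,438),.1)
show("posthole",s5(80,188),t6(411,372),.1)
show("weighttop",s5(245,378),t6(147,208),.06)
show("weightfoot",s5(263,445),t6(110,220),.011)
show("hand nearend",s4(582,88),t45(212,317),.158)
show("hand farend",s4(565,228),t45(222,155),.158)
```

```text
1 nl [ 0.533  -0.0073  0.0365] [ 0.5306 -0.0111  0.0365] [ 0.5307 -0.0095  0.0334]
2 fl [ 0.6081 -0.0116  0.0365] [ 0.607  -0.0146  0.0365] [ 0.6071 -0.0132  0.0349]
3 fr [ 0.606  -0.0863  0.0365] [ 0.6039 -0.0908  0.0365] [ 0.6041 -0.0889  0.0339]
4 nr [ 0.5301 -0.0828  0.0365] [ 0.5276 -0.086   0.0365] [ 0.5277 -0.0848  0.0334]
carrier [ 0.5725 -0.0461  0.033 ] [ 0.5672 -0.0501  0.033 ] [ 0.5678 -0.0488  0.0265]
gaugetop [ 0.4995 -0.4044  0.168 ] [ 0.4981 -0.4086  0.168 ] [ 0.4979 -0.4071  0.1668]
collar [ 0.4988 -0.4067  0.1   ] [ 0.4975 -0.4038  0.1   ] [ 0.4978 -0.4059  0.0986]
posthole [ 0.528 -0.421  0.1  ] [ 0.5292 -0.424   0.1   ] [ 0.5289 -0.4218  0.1014]
weighttop [ 0.6165 -0.3084  0.06  ] [ 0.6145 -0.3128  0.06  ] [ 0.6146 -0.3115  0.0576]
weightfoot [ 0.6259 -0.3054  0.011 ] [ 0.616  -0.3088  0.011 ] [ 0.6178 -0.3114 -0.0011]
hand nearend [0.5349 0.1817 0.158 ] [0.5254 0.1753 0.158 ] [0.5262 0.1796 0.1475]
hand farend [0.6483 0.1753 0.158 ] [0.6245 0.1713 0.158 ] [0.6293 0.176  0.1324]
```

>>> drive_tool(steps=[[0.8,0.6,0.3,-0.2],[0.9,0.6,0.3,-0.2],[0.9,0.6,0.3,-0.2],[0.9,0.6,0.3,-0.2],[0.9,0.6,0.3,-0.2],[0.9,0.6,0.3,-0.2],[0.9,0.6,0.3,-0.2],[0.9,0.6,0.2,-0.2],[0.9,0.6,0.2,-0.2],[0.9,0.6,0.2,-0.2]], claw=1)

```text
time: 3.15
eef_pos: [0.3694, -0.5009, 0.2539]
ee_rot: [3.138, 0.152, 0.0]
force: [0.2, -0.2, -0.9]
grip_width: 1.003
```

>>> drive_tool(steps=[[0.8,0.6,0,-0.2],[0.8,0.6,0,-0.2],[0.8,0.6,0,-0.2],[0.8,0.6,0,-0.2],[0.8,0.6,0,-0.2],[0.8,0.6,0,-0.2],[0.8,0.6,0,-0.2],[0.8,0.5,0,0],[0,0,0,0],[0,0,0,0]])

```text
time: 4.15
eef_pos: [0.4964, -0.4077, 0.2534]
ee_rot: [3.141, -0.065, -0.001]
force: [-0.1, -0.0, 0.7]
grip_width: 1.001
```

Run:
```python
from h import *
W=cam("wrist");T=cam("top");S=cam("scene");o=r.get_obs();print(o['eef_pos'],o['ee_rot'],o['force'])
cv2.imwrite("pics/w1.png",W['img'][:,:,::-1])
for p in [(.498,-.4065,.168),(.498,-.4065,.1)]: print(proj(W,p))
```

```text
[ 0.49541092 -0.40867718  0.25358114] [ 3.14022051e+00 -6.95250521e-02 -1.07838396e-03] [-0.29042468 -0.36210971  0.49213107]
[196.67612636 318.37832424]
[179.02230258 318.55105456]
```

View pics/w1.png

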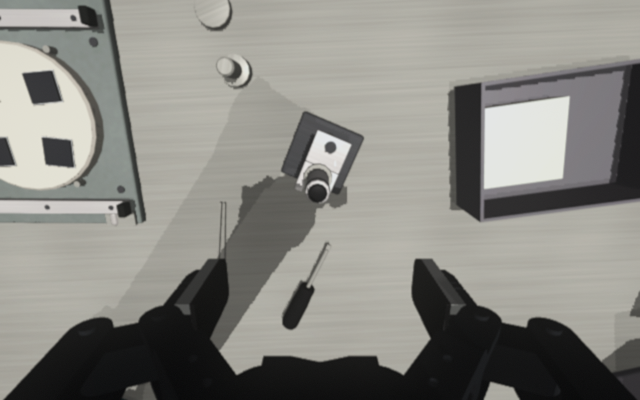

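Run:
```python
import cv2
w=cv2.imread("pics/w1.png")
cv2.imwrite("pics/w1z.png",cv2.resize(w[100:220,270:370],None,fx=5,fy=5,interpolation=cv2.INTER_CUBIC))
from h import *
W=cam("wrist"); print(W['xyz'],W['R'].round(3), W['f'])
for z in (.168,.134,.1): print(z, [atz(W,a,317,z).round(4) for a in (190,)])
```

```text
[ 0.57106693 -0.41146197  0.42728387] [[-0.043 -0.955 -0.294]
 [-0.999  0.042  0.011]
 [ 0.002  0.294 -0.956]] 315.51641670765616
0.168 [array([ 0.5029, -0.4066,  0.168 ])]
0.134 [array([ 0.494, -0.406,  0.134])]
0.1 [array([ 0.4851, -0.4054,  0.1   ])]
```

View pics/w1z.png

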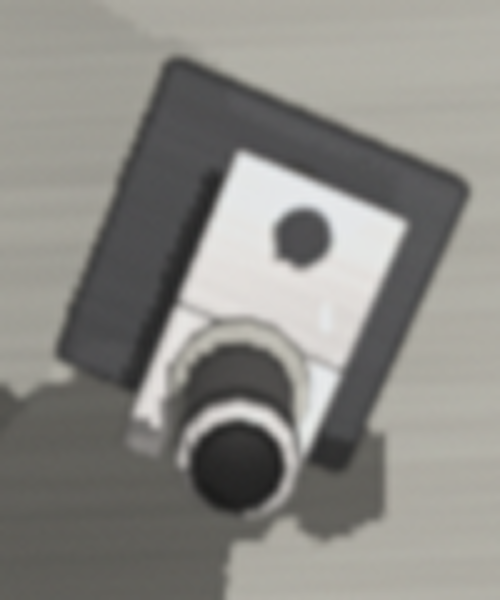

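>>> drive_tool(steps=[[0.17,0.07,-0.5,0],[0,0,-0.8,0],[0,0,-0.8,0],[0,0,-0.8,0],[0,0,-0.8,0],[0,0,-0.8,0],[0,0,-0.8,0],[0,0,-0.8,0],[0,0,-0.8,0],[0,0,0,0]])

```text
time: 5.35
eef_pos: [0.4986, -0.4049, 0.1125]
ee_rot: [-3.138, 0.066, 0.006]
force: [-0.9, 0.7, -0.7]
grip_width: 1.0
```

Run:
```python
from h import *
W=cam("wrist");o=r.get_obs();print(o['eef_pos'],o['ee_rot'],o['force'])
cv2.imwrite("pics/w2.png",W['img'][:,:,::-1])
```

```text
[ 0.49937029 -0.40550088  0.11405254] [-3.13938788  0.0663446   0.0033834 ] [ 0.47432273 -0.55619031  0.30371102]
```

View pics/w2.png

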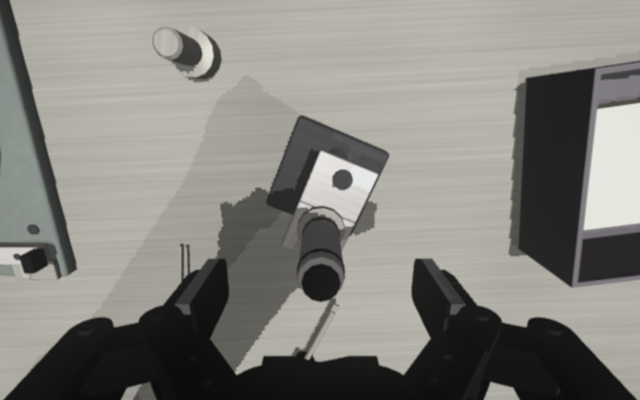

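>>> drive_tool(steps=[[0,0,0,0],[0,0,0,0],[0,0,0,0],[0,0,0,0],[0,0,0,0],[0,0,0,0],[0,0,0,0],[0,0,0,0]], claw=0)

```text
time: 6.2
eef_pos: [0.5005, -0.4061, 0.1163]
ee_rot: [3.14, -0.066, 0.001]
force: [-0.5, 0.7, 5.2]
grip_width: 0.223
```

Run:
```python
from h import *
W=cam("wrist");o=r.get_obs();print(o['eef_pos'],o['ee_rot'],o['force'],o['grip_width'])
cv2.imwrite("pics/w3.png",W['img'][:,:,::-1])
```

```text
[ 0.50051454 -0.40608667  0.11634555] [ 3.14040955e+00 -6.61501720e-02  1.43067490e-03] [-0.4872651   1.36977036  5.25597262] 0.22176584056331314
```

View pics/w3.png

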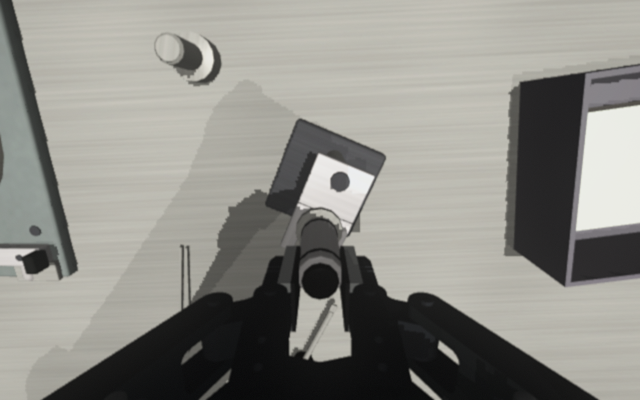

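>>> drive_tool(steps=[[0,0,0.3,0],[0,0,0.7,0],[0,0,1,0],[0,0,1,0],[0,0,1,0],[0,0,0.6,0],[0,0,0,0],[0.1,0.9,0,0],[0.1,0.9,0,0],[0.1,0.9,0,0]])

```text
time: 7.25
eef_pos: [0.506, -0.349, 0.2064]
ee_rot: [-3.139, 0.064, 0.003]
force: [0.3, 0.6, -2.1]
grip_width: 0.227
```

Run:
```python
from h import *
W=cam("wrist");o=r.get_obs();print(o['eef_pos'],o['ee_rot'],o['force'],o['grip_width'])
cv2.imwrite("pics/w4.png",W['img'][:,:,::-1])
```

```text
[ 0.50727455 -0.34487517  0.20668661] [-3.13669549e+00  5.71504287e-02  1.90704222e-03] [ 0.52232408  2.85946116 -0.45000432] 0.22686421548324628
```

View pics/w4.png

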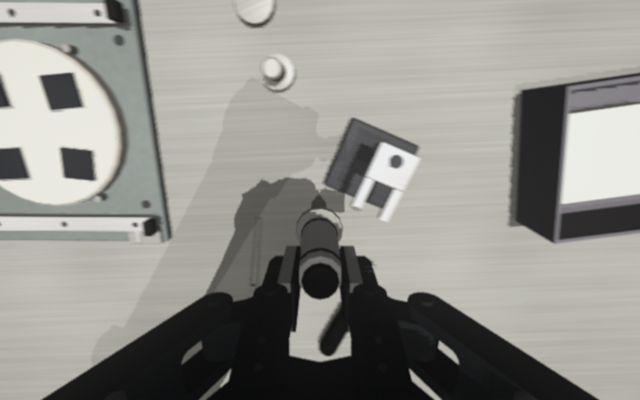

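>>> drive_tool(steps=[[0.1,1,0,0],[0.1,1,0,0],[0.1,1,0,0],[0.1,1,0,0],[0.1,1,0,0],[0.1,1,0,0],[0.1,1,0,0],[0.1,1,0,0],[0.1,1,0,0],[0.1,1,0,0]])

```text
time: 8.3
eef_pos: [0.5257, -0.1498, 0.2073]
ee_rot: [-3.141, 0.064, 0.001]
force: [-0.6, 0.1, -1.0]
grip_width: 0.227
```

>>> drive_tool(steps=[[0,1,0,0],[0,1,0,0],[0,1,0,0],[0,1,0,0],[0,1,0,0],[0,1,0,0],[0,0.6,0,0],[0,0,0,0],[0,0,0,0],[0,0,0,0]])

```text
time: 9.3
eef_pos: [0.526, -0.0212, 0.2075]
ee_rot: [3.14, -0.069, -0.0]
force: [-1.1, 0.1, -1.5]
grip_width: 0.228
```

Run:
```python
from h import *
W=cam("wrist");S=cam("scene");T=cam("top")
for _ in range(3):
    o=r.get_obs();print(o['eef_pos'],o['ee_rot'],o['force'],o['grip_width'])
for n,d in zip("wst",(W,S,T)): cv2.imwrite(f"pics/{n}5.png",d['img'][:,:,::-1])
for p in [(.5318,-.0092),(.6076,-.0131),(.605,-.0886),(.5288,-.0844)]: print(proj(W,(*p,.0365)))
import pickle; pickle.dump(W,open("W5.pkl","wb"))
```

```text
[ 0.52603857 -0.02097534  0.20750755] [ 3.14056814e+00 -6.88748532e-02 -2.94824395e-04] [-0.27049955  0.40999774 -1.48121584] 0.2251003974829565
[ 0.52603857 -0.02097534  0.20750755] [ 3.14056814e+00 -6.88748532e-02 -2.94824395e-04] [-0.27049955  0.40999774 -1.48121584] 0.2251003974829565
[ 0.52603857 -0.02097534  0.20750755] [ 3.14056814e+00 -6.88748532e-02 -2.94824395e-04] [-0.27049955  0.40999774 -1.48121584] 0.2251003974829565
[172.29158839 308.58325926]
[100.38925072 308.45792616]
[ 99.75466634 381.16693544]
[172.0760185  376.38992409]
```

View pics/w5.png

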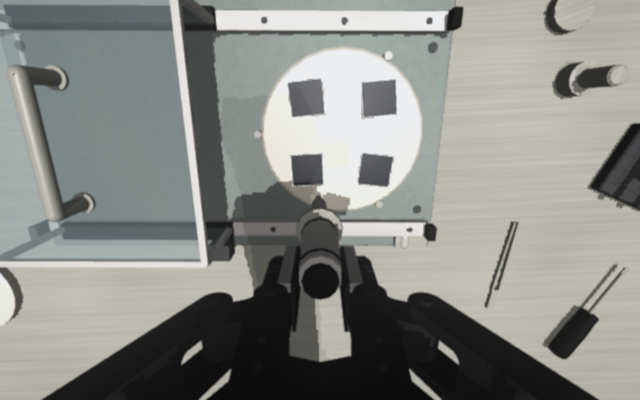

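Run:
```python
from h import *
import pickle
W=pickle.load(open("W5.pkl","rb"))
x,y,z=.52604,-.02098,.2075
for dz in (.0517,-.0103,-.0163,-.0883): print(dz,proj(W,(x,y,z+dz)))
w=cv2.imread("pics/w5.png")
cv2.imwrite("pics/w5z.png",cv2.resize(w[180:300,270:370],None,fx=5,fy=5,interpolation=cv2.INTER_CUBIC))
for n,b in (("s5",(130,270,260,400)),("t5",(150,270,300,420))):
    i=cv2.imread(f"pics/{n}.png");cv2.imwrite(f"pics/{n}z.png",cv2.resize(i[b[0]:b[1],b[2]:b[3]],None,fx=4,fy=4,interpolation=cv2.INTER_CUBIC))
```

```text
0.0517 [285.67619866 319.79618756]
-0.0103 [231.92088918 319.60616182]
-0.0163 [228.37778616 319.59363691]
-0.0883 [197.48768434 319.48443998]
```

View pics/w5z.png

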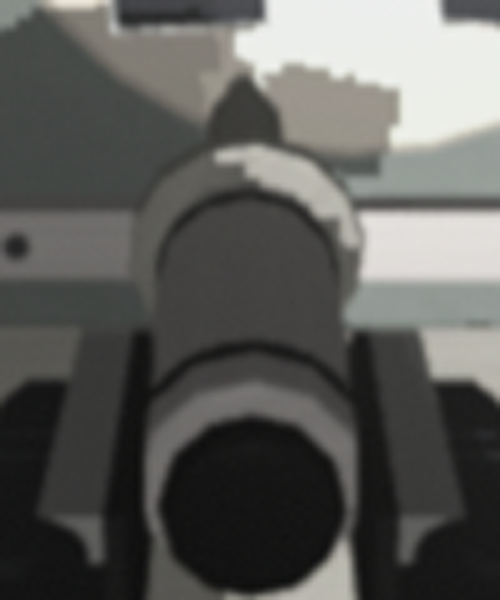

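View pics/s5z.png

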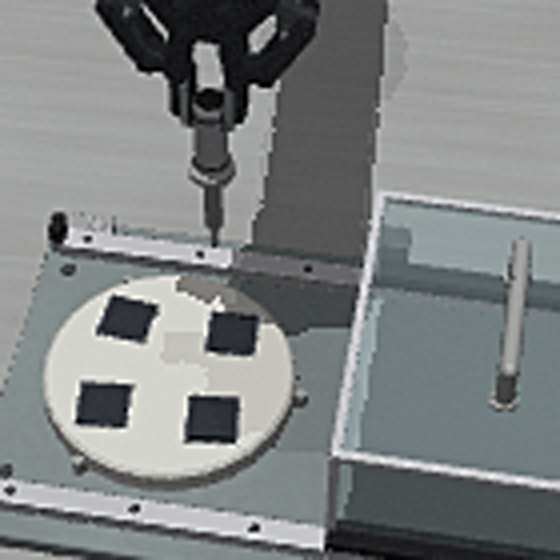

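Run:
```python
from h import *
S=cam("scene");T=cam("top")
print(proj(S,(.52604,-.02098,.1192)), proj(S,(.52604,-.02098,.2592)),proj(T,(.52604,-.02098,.2592)))
print("scene cap crop",(208,98),"->",130+98.5/4-.5,260+208.5/4-.5,"tip",130+245.5/4-.5,260+215.5/4-.5)
```

```text
[191.16924556 312.96842139] [153.96981506 312.07995433] [211.43989955 351.67449917]
scene cap crop (208, 98) -> 154.125 311.625 tip 190.875 313.375
```

View pics/t5z.png

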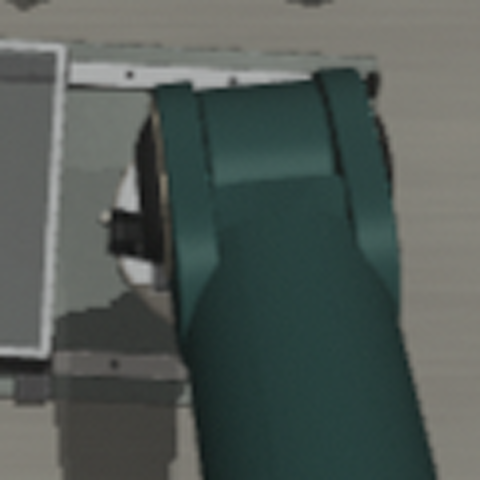

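>>> drive_tool(steps=[[0.18,0.34,0,0],[0.17,0.34,-0.5,0],[0,0,-0.8,0],[0,0,-0.8,0],[0,0,-0.8,0],[0,0,-0.6,0],[0,0,-0.2,0],[0,0,0,0],[0,0,0,0]])

```text
time: 10.45
eef_pos: [0.5336, -0.0062, 0.134]
ee_rot: [-3.141, 0.066, -0.001]
force: [-0.1, 1.0, -1.6]
grip_width: 0.225
```

```bash
cat > f.py <<'E'
from h import *
import sys
n=int(sys.argv[1]) if len(sys.argv)>1 else 4
P=[];F=[]
for i in range(n):
    d=r.read_camera("scene"); o=r.get_obs();P.append(o['eef_pos']);F.append(o['force'])
P=np.array(P);F=np.array(F)
print(o['time'],"P",P.mean(0).round(4),P.std(0).round(4),"F",F.mean(0).round(2),F.std(0).round(2),o['grip_width'], 'yaw',o['ee_rot'])
if len(sys.argv)>2:
    cv2.imwrite(f"pics/{sys.argv[2]}.png",cv2.resize(d['img'][110:300,160:440,::-1],None,fx=2.8,fy=2.8,interpolation=cv2.INTER_CUBIC))
E
python3 f.py 5 s6
```

```text
10.7 P [ 0.5336 -0.0064  0.1343] [0.0001 0.0001 0.0001] F [-0.06 -0.54 -1.36] [0.31 0.42 0.34] 0.23016750626663873 yaw [ 3.14080024e+00 -6.65312128e-02  1.62800987e-03]
```

View pics/s6.png

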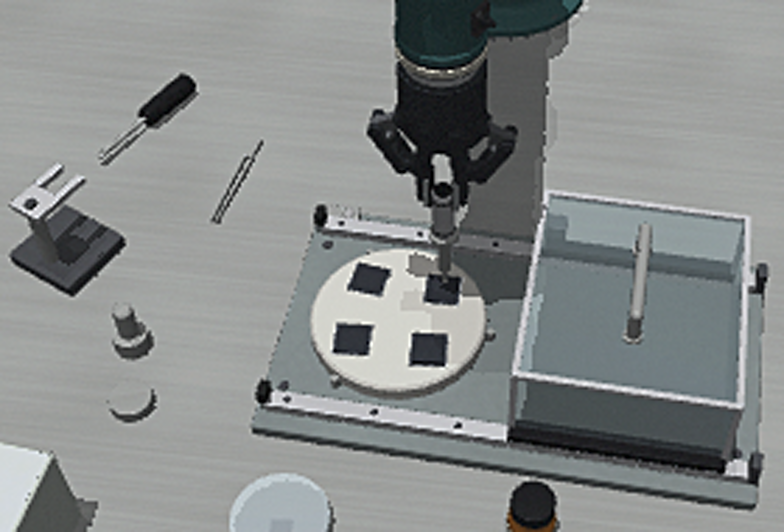

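>>> drive_tool(steps=[[0,0,-0.2,0],[0,0,-0.16,0],[0,0,0,0],[0,0,0,0]])

```text
time: 11.1
eef_pos: [0.5329, -0.0064, 0.1262]
ee_rot: [3.141, -0.066, -0.001]
force: [-0.1, -0.7, -2.1]
grip_width: 0.228
```

```bash
python3 f.py 4
```

```text
11.3 P [ 0.5331 -0.0064  0.1264] [0.     0.     0.0001] F [ 0.09  0.01 -1.02] [0.22 0.17 0.46] 0.23279003204370866 yaw [ 3.14083511e+00 -6.63056887e-02  2.54148213e-04]
```

>>> drive_tool(steps=[[0,0,-0.1,0],[0,0,0,0],[0,0,0,0]])

```text
time: 11.6
eef_pos: [0.5333, -0.0064, 0.1245]
ee_rot: [3.141, -0.066, 0.001]
force: [0.8, 0.9, -0.7]
grip_width: 0.222
```

```bash
python3 f.py 4
```

```text
11.8 P [ 0.5332 -0.0064  0.1245] [0. 0. 0.] F [-0.04  0.7  -0.16] [0.26 0.53 0.26] 0.22726928043115852 yaw [ 3.14089040e+00 -6.63549712e-02  2.17099767e-04]
```

>>> drive_tool(steps=[[0,0,-0.1,0],[0,0,0,0],[0,0,0,0]])

```text
time: 12.1
eef_pos: [0.5333, -0.0064, 0.1225]
ee_rot: [3.141, -0.066, 0.0]
force: [-0.0, 1.0, 0.7]
grip_width: 0.227
```

```bash
python3 f.py 5 s7
```

```text
12.35 P [ 0.5332 -0.0064  0.1225] [0. 0. 0.] F [-0.1   0.03  1.72] [0.35 0.3  0.34] 0.22396577032175619 yaw [ 3.14088291e+00 -6.64481248e-02  2.21216361e-04]
```

View pics/s7.png

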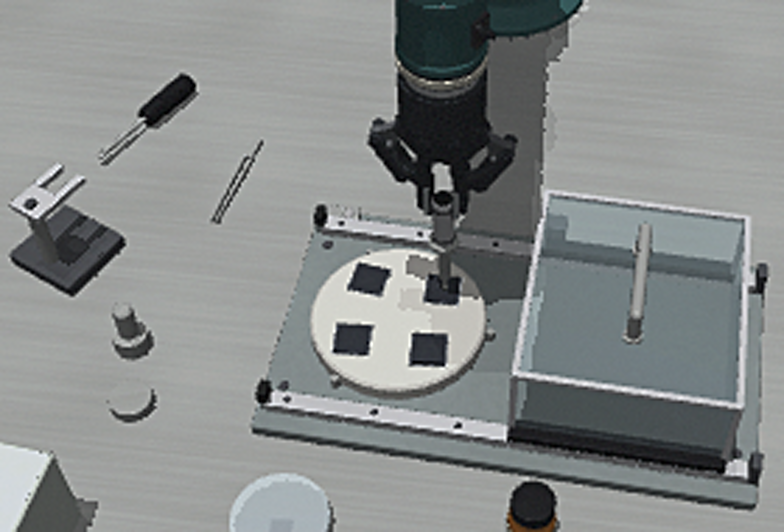

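>>> drive_tool(steps=[[0,0,0.75,0],[0.94,-0.06,0,0],[0.94,-0.06,0,0],[0.94,-0.06,0,0],[0.95,-0.04,0,0],[0,0,0,0],[0,0,-0.35,0],[0,0,-0.25,0],[0,0,-0.15,0],[0,0,0,0]])

```text
time: 13.35
eef_pos: [0.6082, -0.0107, 0.1225]
ee_rot: [3.141, -0.066, -0.0]
force: [-0.5, -0.0, 4.2]
grip_width: 0.225
```

```bash
python3 f.py 6 s8
```

```text
13.65 P [ 0.6086 -0.0108  0.1229] [0.0001 0.     0.0001] F [-0.68  0.01  3.21] [0.5  0.46 0.41] 0.2241559994394741 yaw [ 3.14087312e+00 -6.63855105e-02  8.88246666e-04]
```

View pics/s8.png

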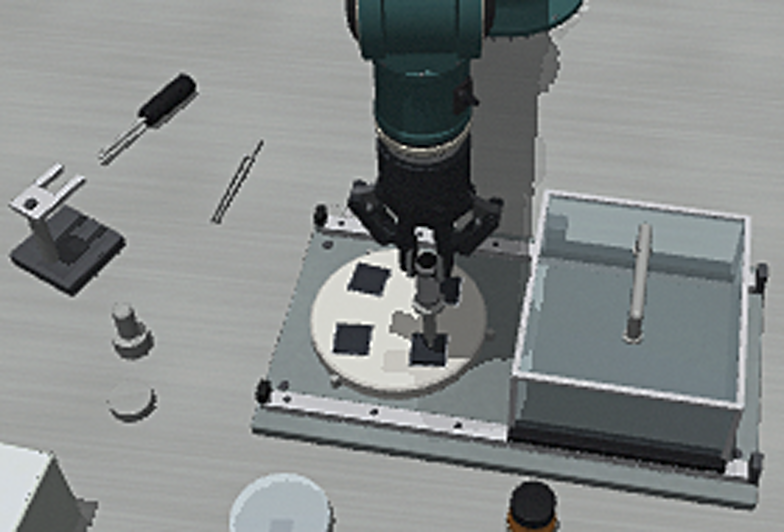

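>>> drive_tool(steps=[[0,0,0.75,0],[-0.03,-0.94,0,0],[-0.04,-0.94,0,0],[-0.04,-0.94,0,0],[-0.04,-0.94,0,0],[0,0,0,0],[0,0,-0.35,0],[0,0,-0.25,0],[0,0,-0.15,0],[0,0,0,0]])

```text
time: 14.65
eef_pos: [0.6056, -0.0847, 0.1221]
ee_rot: [-3.14, 0.064, 0.001]
force: [-0.2, 1.0, 2.2]
grip_width: 0.228
```

```bash
python3 f.py 5 s9
```

```text
14.9 P [ 0.6058 -0.0851  0.1227] [0.     0.0002 0.0001] F [-0.33  1.24  1.14] [0.26 0.75 0.61] 0.22725796861341013 yaw [-3.14038870e+00  6.55943094e-02 -8.48356058e-04]
```

>>> drive_tool(steps=[[0,0,0.75,0],[-0.94,0.05,0,0],[-0.94,0.05,0,0],[-0.94,0.05,0,0],[-0.94,0.05,0,0],[0,0,0,0],[0,0,-0.35,0],[0,0,-0.25,0],[0,0,-0.15,0],[0,0,0,0]])

```text
time: 15.9
eef_pos: [0.5308, -0.082, 0.1219]
ee_rot: [-3.141, 0.066, 0.001]
force: [0.7, 0.1, 1.0]
grip_width: 0.221
```

```bash
python3 f.py 5 s10
```

```text
16.15 P [ 0.5308 -0.082   0.1225] [0.0001 0.     0.0001] F [ 0.08 -0.14  1.2 ] [0.39 0.42 0.42] 0.2274472079809328 yaw [ 3.14081408e+00 -6.63432069e-02  8.37673259e-04]
```

View pics/s10.png

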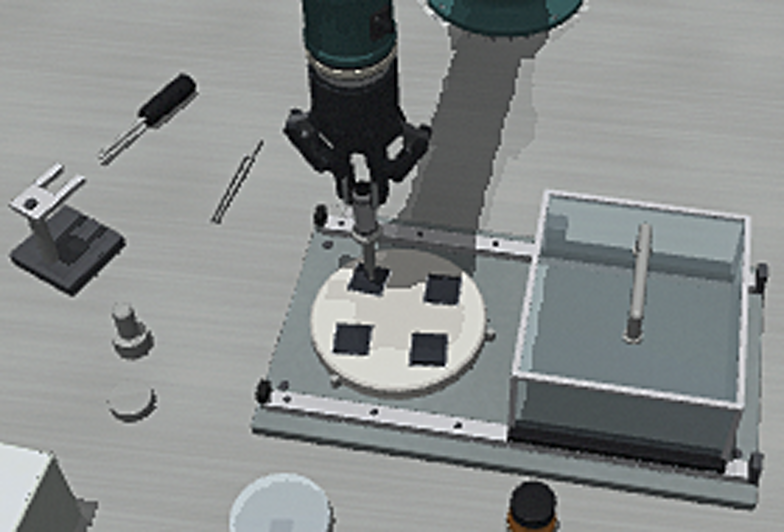

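View pics/s9.png

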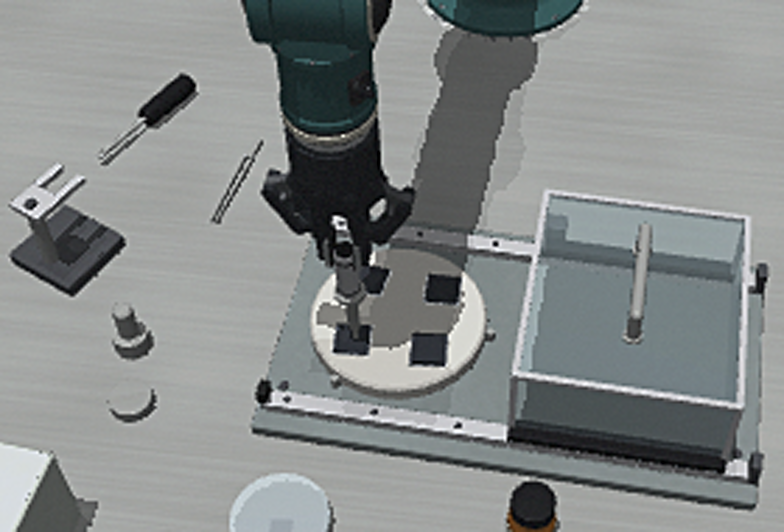

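>>> drive_tool(steps=[[0,0,0.6,0],[0,0,0.9,0],[-0.1,-0.4,0.9,0],[-0.1,-0.8,0.9,0],[-0.1,-1,0.9,0],[-0.1,-1,0,0],[-0.1,-1,0,0],[-0.1,-1,0,0],[-0.1,-1,0,0],[-0.1,-1,0,0]])

```text
time: 17.15
eef_pos: [0.5139, -0.2266, 0.207]
ee_rot: [-3.141, 0.066, 0.0]
force: [0.6, 0.3, -0.5]
grip_width: 0.223
```

>>> drive_tool(steps=[[-0.1,-1,0,0],[-0.1,-1,0,0],[-0.1,-1,0,0],[-0.1,-1,0,0],[-0.1,-1,0,0],[-0.1,-1,0,0],[-0.1,-1,0,0],[0,-1,0,0],[0,-0.8,0,0],[0,0,0,0]])

```text
time: 18.15
eef_pos: [0.4992, -0.4046, 0.2065]
ee_rot: [3.14, -0.072, -0.001]
force: [0.5, -0.4, -0.4]
grip_width: 0.225
```

```bash
python3 f.py 4 s11
```

```text
18.35 P [ 0.5004 -0.4012  0.2064] [0.0004 0.0008 0.    ] F [-0.3  -0.06 -1.39] [0.31 0.17 0.34] 0.22489745083519125 yaw [-3.13987648e+00  6.36490373e-02  4.23147175e-05]
```

>>> drive_tool(steps=[[0,-0.22,0,0],[0,0,0,0],[0,0,0,0],[0,0,0,0]])

```text
time: 18.75
eef_pos: [0.5003, -0.4062, 0.2064]
ee_rot: [-3.141, 0.066, 0.0]
force: [-0.8, -0.2, -2.1]
grip_width: 0.227
```

```bash
python3 f.py 3 s12
python3 - <<'E'
from h import *
W=cam("wrist");cv2.imwrite("pics/w12.png",W['img'][:,:,::-1])
E
```

```text
18.9 P [ 0.5003 -0.4062  0.2064] [0. 0. 0.] F [ 0.14 -0.   -1.41] [0.22 0.78 0.21] 0.22695204435531857 yaw [-3.14087875e+00  6.60652338e-02  1.23911430e-04]
```

View pics/w12.png

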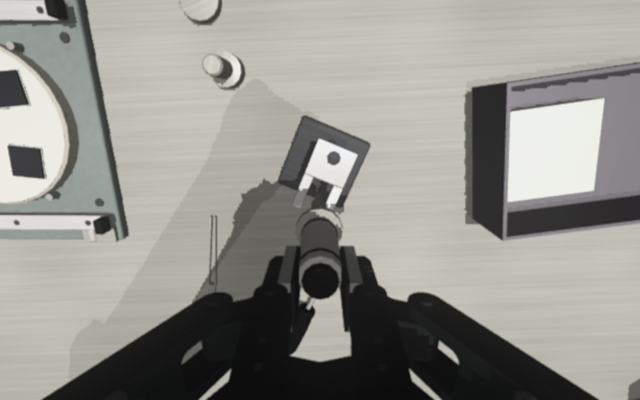

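View pics/s12.png

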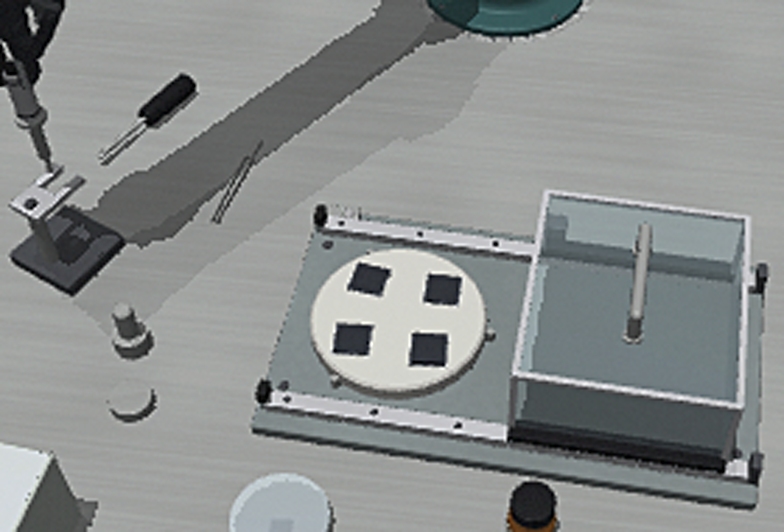

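>>> drive_tool(steps=[[0,0,-0.4,0],[0,0,-0.6,0],[0,0,-0.8,0],[0,0,-0.8,0],[0,0,-0.8,0],[0,0,-0.6,0],[0,0,-0.3,0],[0,0,-0.1,0],[0,0,0,0],[0,0,0,0]])

```text
time: 19.95
eef_pos: [0.5008, -0.4068, 0.1191]
ee_rot: [3.14, -0.066, 0.002]
force: [-0.2, -1.3, -1.3]
grip_width: 0.227
```

```bash
python3 f.py 3 s13
```

```text
20.1 P [ 0.5007 -0.4067  0.1192] [0.     0.0001 0.    ] F [-0.12  0.3  -0.68] [0.53 0.25 0.64] 0.2246892060976807 yaw [ 3.14011014e+00 -6.62527995e-02  1.56753084e-03]
```

View pics/s13.png

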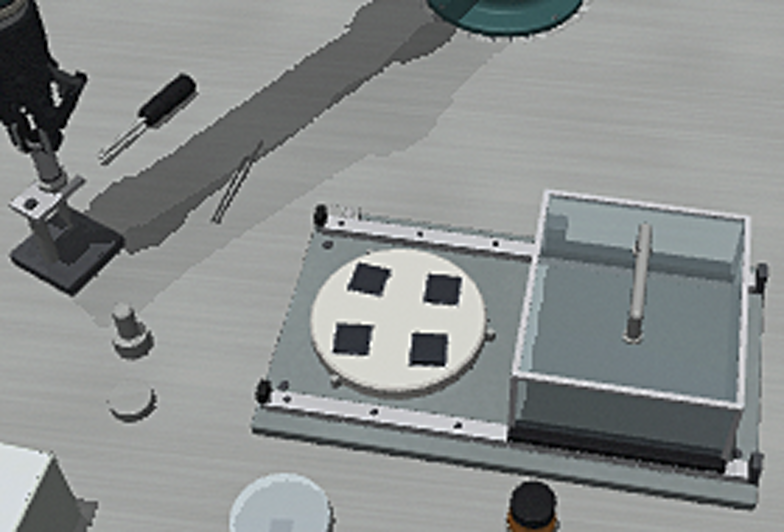

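Lower the last 3 mm.

>>> drive_tool(steps=[[0,0,-0.08,0],[0,0,-0.07,0],[0,0,0,0],[0,0,0,0]])

```text
time: 20.5
eef_pos: [0.5008, -0.4066, 0.1163]
ee_rot: [3.14, -0.066, 0.002]
force: [-1.0, 0.9, 5.8]
grip_width: 0.229
```

```bash
python3 f.py 4
```

```text
20.7 P [ 0.5008 -0.4066  0.1163] [0. 0. 0.] F [-0.93  0.99  5.44] [0.47 0.45 0.13] 0.22180457244577564 yaw [ 3.14020791e+00 -6.61885239e-02  1.74135124e-03]
```

>>> drive_tool(steps=[[0,0,0,0],[0,0,0,0],[0,0,0,0],[0,0,0,0],[0,0,0,0],[0,0,0.5,0],[0,0,0.8,0],[0,0,1,0],[0,0,1,0],[0,0,1,0]], claw=1)

```text
time: 21.7
eef_pos: [0.5007, -0.4067, 0.204]
ee_rot: [3.14, -0.066, 0.002]
force: [-0.4, 0.0, 0.1]
grip_width: 1.005
```

```bash
python3 f.py 2 s14;  python3 - <<'E'
from h import *
W=cam("wrist");cv2.imwrite("pics/w14.png",W['img'][:,:,::-1])
for p in ((.6155,-.3105,.06),(.6155,-.3105,.022)):print(proj(W,p))
import pickle; pickle.dump(W,open("W14.pkl","wb"))
E
```

```text
21.8 P [ 0.5024 -0.4079  0.2072] [0.0001 0.     0.0008] F [ 0.48 -1.09  0.7 ] [0.95 0.75 1.47] 1.002684465443468 yaw [ 3.13617728 -0.06639845  0.01005372]
[ 69.87976439 210.60809457]
[ 74.08158468 222.33252214]
```

View pics/w14.png

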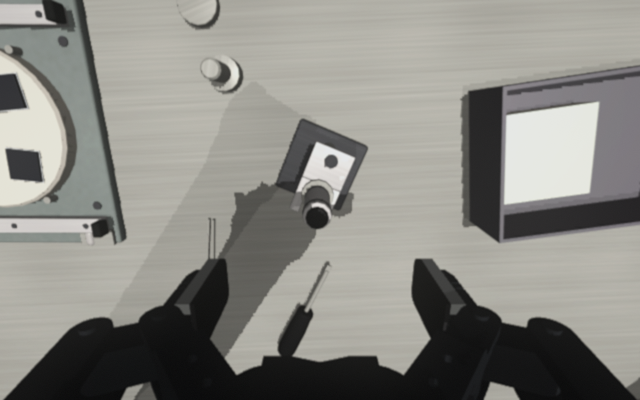

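View pics/s14.png

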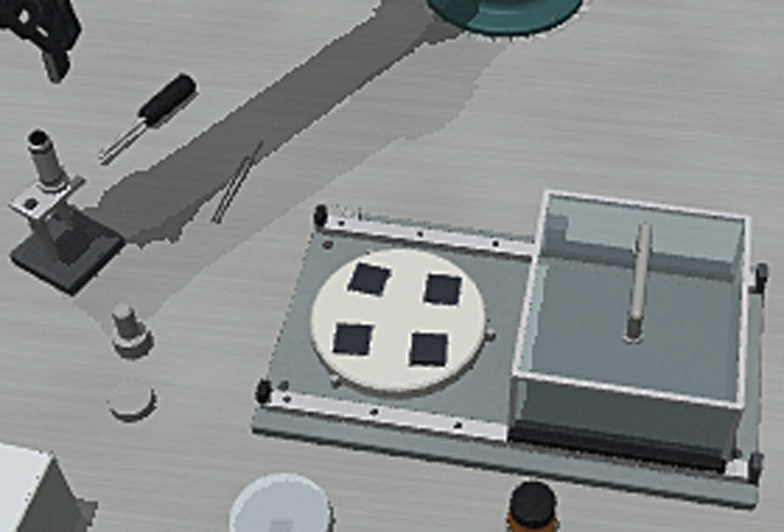

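>>> drive_tool(steps=[[0.8,0.7,0,0],[0.8,0.7,0,0],[0.8,0.7,0,0],[0.8,0.7,0,0],[0.8,0.7,0,0],[0.8,0.7,-0.5,0],[0.8,0.6,-0.9,0],[0.2,0.05,-1,0],[0,0,-1,0],[0,0,-1,0]])

```text
time: 22.85
eef_pos: [0.6159, -0.3088, 0.1118]
ee_rot: [-3.14, 0.065, 0.002]
force: [-0.8, -0.1, 0.0]
grip_width: 1.001
```

>>> drive_tool(steps=[[0,0,0,0],[0,0,0,0]])

```text
time: 23.05
eef_pos: [0.616, -0.3093, 0.1131]
ee_rot: [-3.14, 0.066, 0.002]
force: [1.3, -0.6, 0.4]
grip_width: 1.001
```

```bash
python3 f.py 3 s15;  python3 - <<'E'
from h import *
W=cam("wrist");cv2.imwrite("pics/w15.png",W['img'][:,:,::-1])
for p in ((.6165,-.3095,.06),(.6165,-.3095,.022)):print(proj(W,p))
E
```

```text
23.2 P [ 0.6169 -0.3097  0.1145] [0.0002 0.0001 0.0003] F [0.16 0.38 0.66] [0.09 0.99 0.26] 1.0011984362742417 yaw [ 3.14000831e+00 -6.64935893e-02  3.04011512e-03]
[210.51449637 319.47004844]
[196.91240631 319.42191569]
```

View pics/w15.png

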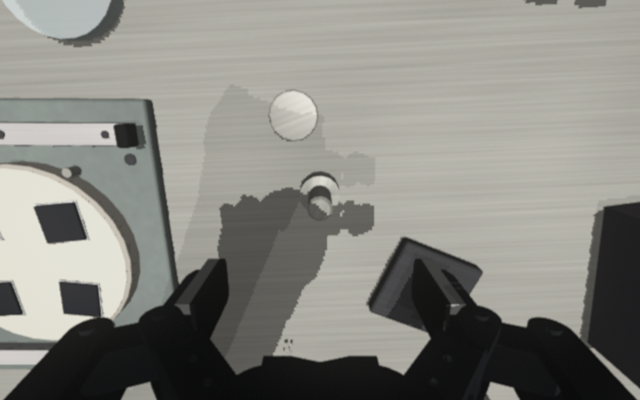

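>>> drive_tool(steps=[[0,0,-0.6,0],[0,0,-0.8,0],[0,0,-0.8,0],[0,0,-0.8,0],[0,0,-0.7,0],[0,0,-0.4,0],[0,0,-0.25,0],[0,0,0,0],[0,0,0,0]])

```text
time: 24.15
eef_pos: [0.6167, -0.3096, 0.0269]
ee_rot: [3.14, -0.066, 0.001]
force: [0.4, -0.8, 0.3]
grip_width: 1.002
```

```bash
python3 f.py 2 s16;  python3 - <<'E'
from h import *
W=cam("wrist");cv2.imwrite("pics/w16.png",W['img'][:,:,::-1])
E
```

```text
24.25 P [ 0.6169 -0.3097  0.0272] [0. 0. 0.] F [0.04 0.03 0.36] [0.02 0.57 0.58] 1.0006489128217517 yaw [ 3.14025506e+00 -6.63998298e-02  2.14344771e-03]
```

View pics/w16.png

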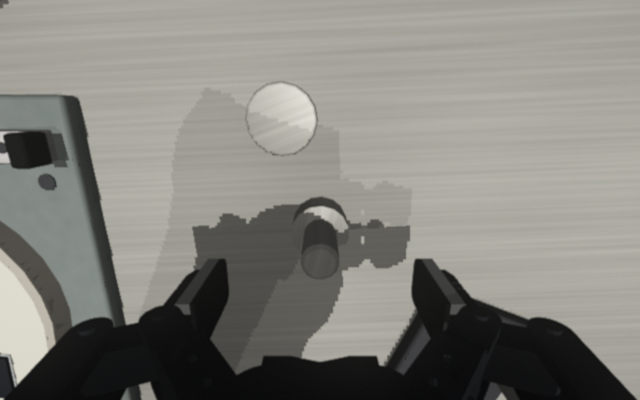

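View pics/s16.png

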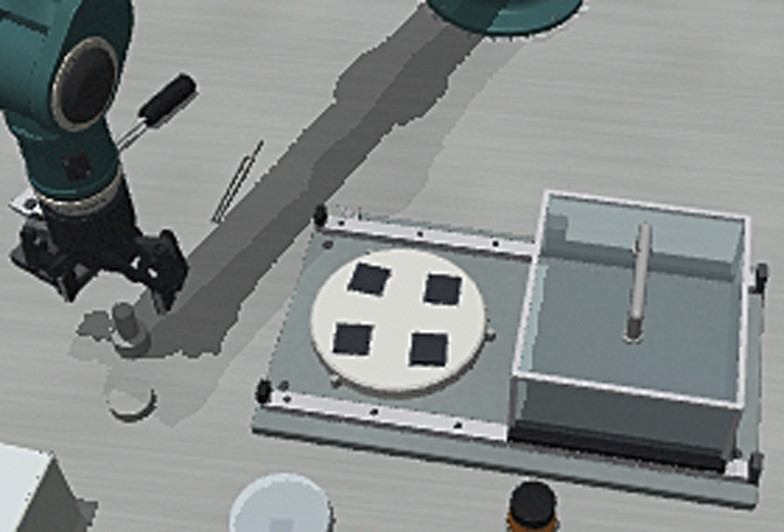

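>>> drive_tool(steps=[[0,0,0,0],[0,0,0,0],[0,0,0,0],[0,0,0,0],[0,0,0,0],[0,0,0,0],[0,0,0,0],[0,0,0,0]], claw=0)

```text
time: 25.1
eef_pos: [0.6164, -0.3096, 0.0267]
ee_rot: [3.141, -0.066, 0.0]
force: [-1.6, 0.2, 3.4]
grip_width: 0.151
```

```bash
python3 f.py 4
```

```text
25.3 P [ 0.6164 -0.3096  0.0267] [0. 0. 0.] F [-0.92 -0.23  3.54] [0.3  0.36 0.43] 0.15001782108004344 yaw [ 3.14061163e+00 -6.65439763e-02  3.40435973e-04]
```

>>> drive_tool(steps=[[0,0,0.3,0],[0,0,0.7,0],[0,0,0.9,0],[0,0,0.9,0],[0,0,0.9,0],[0,0.5,0.8,0],[0,0.9,0,0],[-0.1,1,0,0],[-0.1,1,0,0],[-0.1,1,0,0]])

```text
time: 26.3
eef_pos: [0.6093, -0.2179, 0.1152]
ee_rot: [-3.14, 0.063, 0.004]
force: [0.2, -0.6, -2.4]
grip_width: 0.144
```

>>> drive_tool(steps=[[-0.1,1,0,0],[0,1,0,0],[0,1,0,0],[0,1,0,0],[0,1,0,0],[0,1,0,0],[0,1,0,0],[0,1,0,0],[0,1,0,0],[0,0.7,0,0]])

```text
time: 27.3
eef_pos: [0.6068, -0.0236, 0.1154]
ee_rot: [-3.14, 0.061, 0.004]
force: [-0.0, -0.6, -3.2]
grip_width: 0.145
```

>>> drive_tool(steps=[[0,0.8,0,0],[0,0,0,0],[0,0,0,0],[0,0,0,0]])

```text
time: 27.7
eef_pos: [0.6082, -0.0129, 0.1163]
ee_rot: [3.14, -0.069, -0.0]
force: [-0.3, -0.3, -2.1]
grip_width: 0.148
```

```bash
python3 f.py 3 s17;  python3 - <<'E'
from h import *
W=cam("wrist");cv2.imwrite("pics/w17.png",W['img'][:,:,::-1])
S=cam("scene");cv2.imwrite("pics/s17z.png",cv2.resize(S['img'][170:270,265:365,::-1],None,fx=6,fy=6,interpolation=cv2.INTER_CUBIC))
E
```

```text
27.85 P [ 0.6083 -0.0129  0.1163] [0.     0.0001 0.    ] F [ 0.11  0.11 -2.72] [0.27 0.47 0.06] 0.14338652257861864 yaw [ 3.14030815e+00 -6.92492591e-02 -1.69159895e-04]
```

View pics/w17.png

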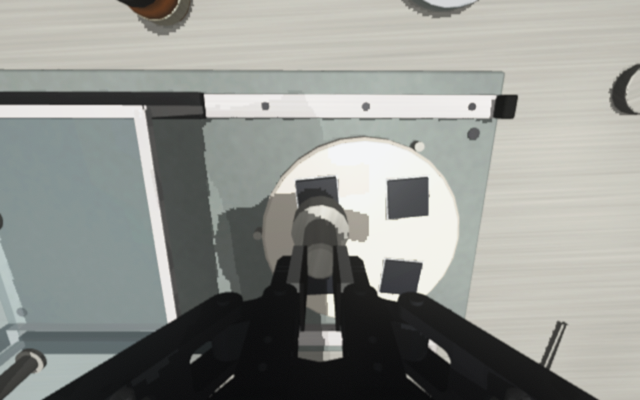

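View pics/s17.png

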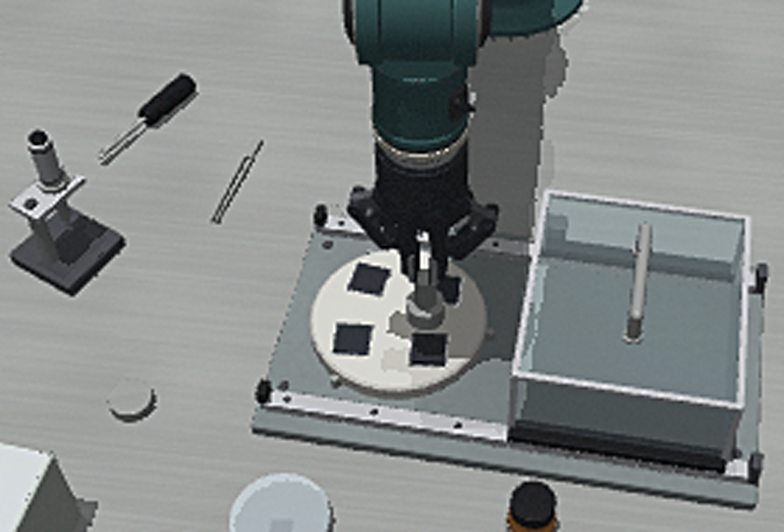

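>>> drive_tool(steps=[[0.03,0.08,0,0],[0,0,-0.4,0],[0,0,-0.6,0],[0,0,-0.6,0],[0,0,-0.4,0],[0,0,-0.25,0],[0,0,0,0],[0,0,0,0]])

```text
time: 28.75
eef_pos: [0.6091, -0.0098, 0.0714]
ee_rot: [-3.141, 0.066, -0.0]
force: [0.7, 0.6, -2.4]
grip_width: 0.147
```

```bash
python3 f.py 3 s18;  python3 - <<'E'
from h import *
W=cam("wrist");cv2.imwrite("pics/w18.png",W['img'][:,:,::-1])
S=cam("scene");cv2.imwrite("pics/s18z.png",cv2.resize(S['img'][190:260,280:360,::-1],None,fx=8,fy=8,interpolation=cv2.INTER_CUBIC))
E
```

```text
28.9 P [ 0.6093 -0.0098  0.0719] [0.     0.     0.0001] F [ 0.08  0.25 -2.73] [0.23 0.22 0.3 ] 0.14912117071413603 yaw [-3.14087829e+00  6.63833109e-02 -1.72453096e-03]
```

View pics/w18.png

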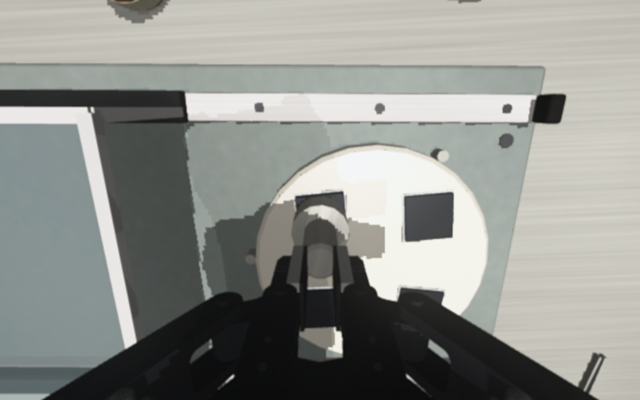

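View pics/s18z.png

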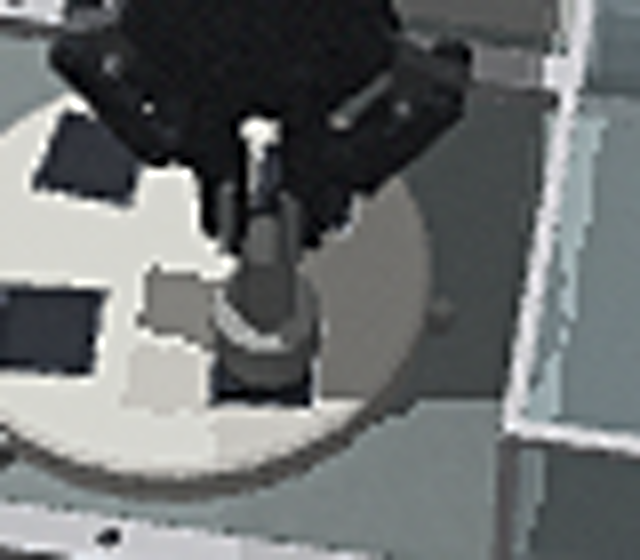

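Run:
```python
from h import *
W=cam("wrist");S=cam("scene")
x,y=.6093,-.0098
print("W foot rim far",proj(W,(x+.018,y,.0672)),"blank far edge if centred",proj(W,(x+.017,y,.0398)))
b=.0452
print("S foot bottom near-cam edge",proj(S,(x+.018,y,b)),"blank far edge centred",proj(S,(x+.017,y,.0398)), "carrier there",)
print("obs S: foot low edge row",190+(388.5)/8-.5,"blank low edge",190+404.5/8-.5,'cols blank',280+263.5/8-.5,'foot',280+266.5/8-.5)
print(proj(S,(.609,-.0115,.0398)))
```

```text
W foot rim far [207.29976442 318.76862653] blank far edge if centred [196.34367632 318.90524576]
S foot bottom near-cam edge [238.13817138 312.21457084] blank far edge centred [238.98343634 312.3012294 ] carrier there
obs S: foot low edge row 238.0625 blank low edge 240.0625 cols blank 312.4375 foot 312.8125
[233.68502797 312.58377242]
```

>>> drive_tool(steps=[[0.08,-0.02,0,0],[0,0,-0.1,0],[0,0,-0.1,0],[0,0,0,0],[0,0,-0.05,0],[0,0,0,0],[0,0,0,0]])

```text
time: 29.8
eef_pos: [0.6106, -0.0102, 0.0666]
ee_rot: [3.141, -0.066, 0.0]
force: [-0.5, 0.1, -0.8]
grip_width: 0.147
```

```bash
python3 f.py 4
```

```text
30.0 P [ 0.6106 -0.0102  0.0666] [0. 0. 0.] F [-0.28 -0.23 -0.56] [0.38 0.59 0.32] 0.14523805662604639 yaw [ 3.14084518e+00 -6.63636573e-02  3.18232456e-04]
```

>>> drive_tool(steps=[[0,0,-0.03,0],[0,0,0,0],[0,0,0,0]])

```text
time: 30.3
eef_pos: [0.6109, -0.0102, 0.0665]
ee_rot: [3.141, -0.066, 0.002]
force: [-2.0, -0.2, 6.1]
grip_width: 0.146
```

```bash
python3 f.py 3
```

```text
30.45 P [ 0.6109 -0.0102  0.0665] [0. 0. 0.] F [-1.68 -0.13  5.75] [0.03 0.5  0.75] 0.14734629474565777 yaw [ 3.14083250e+00 -6.64834581e-02  1.43233451e-03]
```

>>> drive_tool(steps=[[0,0,0.02,0],[0,0,0,0]])

```text
time: 30.65
eef_pos: [0.6107, -0.0102, 0.0665]
ee_rot: [3.141, -0.066, 0.001]
force: [-0.8, 0.3, 4.2]
grip_width: 0.148
```

>>> drive_tool(steps=[[0,0,0,0],[0,0,0,0],[0,0,0,0],[0,0,0,0],[0,0,0,0],[0,0,0,0]], claw=0.85)

```text
time: 31.25
eef_pos: [0.6105, -0.0102, 0.0661]
ee_rot: [3.141, -0.066, -0.0]
force: [0.2, -0.2, 0.3]
grip_width: 0.849
```

>>> drive_tool(steps=[[0,0,0.4,0],[0,0,0.8,0],[0,0,1,0],[0,0,1,0],[0,0,1,0],[0,0,1,0],[0,0,0.8,0],[0,0,0,0]])

```text
time: 32.05
eef_pos: [0.6126, -0.0101, 0.1904]
ee_rot: [-3.141, 0.066, -0.011]
force: [-0.5, -0.5, -0.4]
grip_width: 0.849
```

```bash
python3 f.py 3 s19;  python3 - <<'E'
from h import *
W=cam("wrist");cv2.imwrite("pics/w19.png",W['img'][:,:,::-1])
for q in (.22,.225,.23): print(q,proj(W,(.5695+.045*q,-.047+q,.158)))
import pickle; pickle.dump(W,open("W19.pkl","wb"))
E
```

```text
32.2 P [ 0.6107 -0.0102  0.1872] [0.0006 0.     0.001 ] F [ 0.55  0.09 -0.39] [0.27 0.22 0.65] 0.8527845524875517 yaw [ 3.14074419e+00 -6.64256351e-02 -5.31749057e-04]
0.22 [272.11593608  66.25183101]
0.225 [272.09660119  59.25594243]
0.23 [272.0772644  52.2593632]
```

View pics/w19.png

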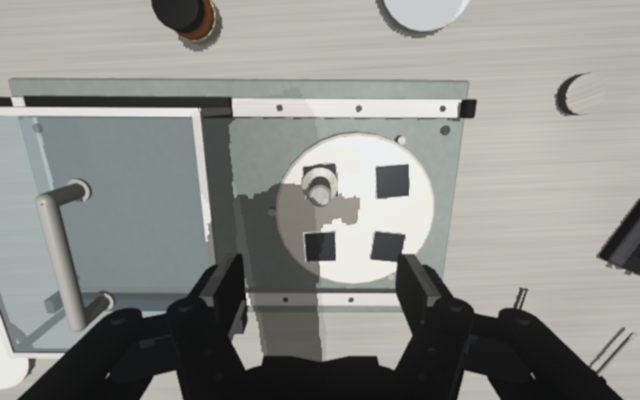

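View pics/s19.png

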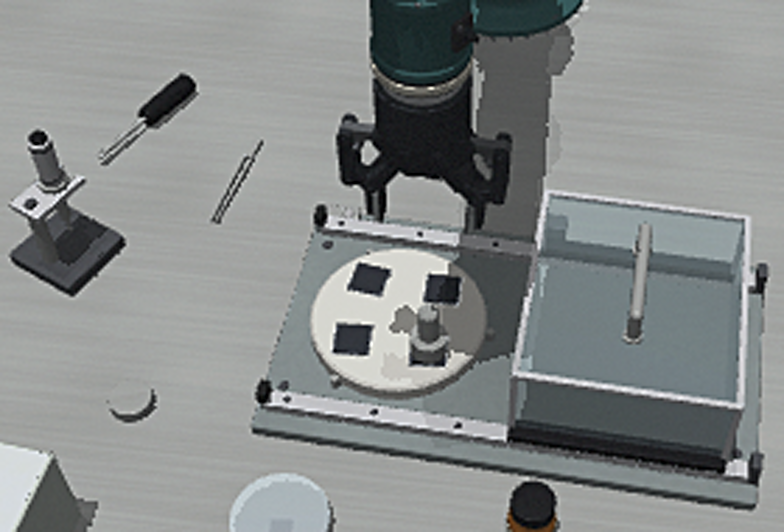

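>>> drive_tool(steps=[[-0.16,0.9,0.5,0],[-0.16,0.95,0.3,0],[-0.16,0.95,0,0],[-0.16,0.95,0,0],[-0.16,0.95,0,0],[-0.16,0.95,0,0],[-0.16,0.95,0,0],[-0.16,0.95,0,0],[-0.16,0.95,0,0],[-0.16,0.9,0,0]], claw=1)

```text
time: 33.25
eef_pos: [0.5774, 0.1804, 0.2022]
ee_rot: [-3.14, 0.064, 0.001]
force: [-0.5, 0.1, 1.2]
grip_width: 1.001
```

>>> drive_tool(steps=[[0,0,0,0],[0,0,0,0],[0,0,0,0]])

```text
time: 33.55
eef_pos: [0.5786, 0.1768, 0.2021]
ee_rot: [3.14, -0.068, -0.0]
force: [0.3, -1.0, 0.3]
grip_width: 0.998
```

```bash
python3 f.py 3 s20;  python3 - <<'E'
from h import *
W=cam("wrist");cv2.imwrite("pics/w20.png",W['img'][:,:,::-1])
print(proj(W,(.579,.1775,.158)),proj(W,(.629,.1755,.158)))
E
```

```text
33.7 P [0.5787 0.1766 0.2022] [0. 0. 0.] F [-0.01 -0.09 -0.28] [0.16 0.12 0.18] 0.9992722312507638 yaw [ 3.14039057e+00 -6.90152288e-02 -6.08993477e-05]
[213.97114829 318.73027741] [144.76585547 318.44856711]
```

View pics/w20.png

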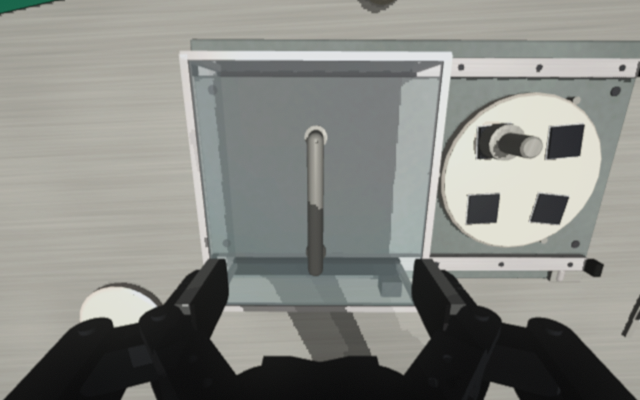

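View pics/s20.png

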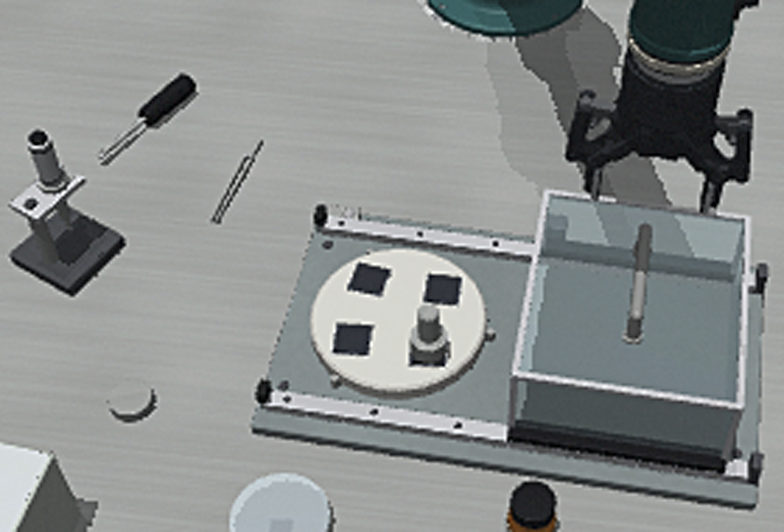

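>>> drive_tool(steps=[[0.1,0.1,-0.3,0],[0,0,-0.6,0],[0,0,-0.7,0],[0,0,-0.7,0],[0,0,-0.6,0],[0,0,-0.35,0],[0,0,-0.1,0],[0,0,0,0]])

```text
time: 34.55
eef_pos: [0.5805, 0.1799, 0.1349]
ee_rot: [3.141, -0.066, -0.0]
force: [-0.5, 0.1, 0.2]
grip_width: 0.999
```

>>> drive_tool(steps=[[0,0,0,0],[0,0,0,0],[0,0,0,0],[0,0,0,0],[0,0,0,0],[0,0,0,0],[0,0,0,0],[0,0,0,0]], claw=0)

```text
time: 35.35
eef_pos: [0.5805, 0.1798, 0.1352]
ee_rot: [3.141, -0.066, -0.0]
force: [-0.0, 0.2, -0.9]
grip_width: 0.004
```

```bash
python3 f.py 3 s21;  python3 - <<'E'
from h import *
W=cam("wrist");cv2.imwrite("pics/w21.png",W['img'][:,:,::-1])
E
```

```text
35.5 P [0.5805 0.1798 0.1352] [0. 0. 0.] F [-0.51  0.12 -0.47] [0.11 0.53 0.57] -0.0003066929498169686 yaw [ 3.14084798e+00 -6.64224682e-02 -1.16546602e-04]
```

View pics/w21.png

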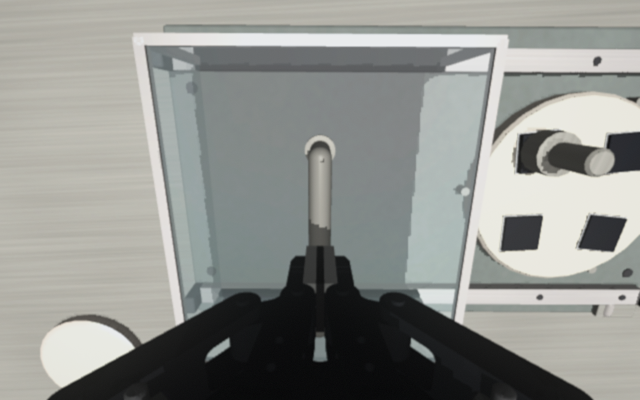

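View pics/s21.png

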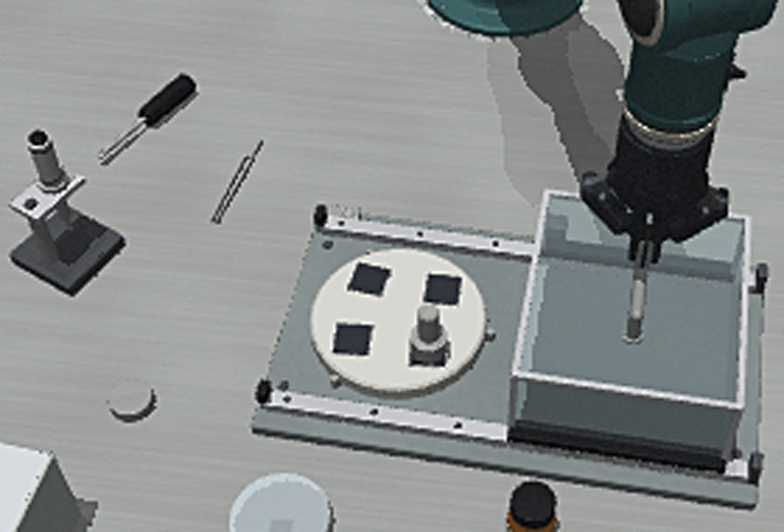

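Run:
```python
from h import *
W=cam("wrist");S=cam("scene")
for p in ((.5805,.1798,.152),(.5805,.1798,.135),(.629,.1775,.158),(.629,.1775,.12)): print(p,proj(W,p))
cv2.imwrite("pics/w21z.png",cv2.resize(W['img'][120:380,220:420,::-1],None,fx=3,fy=3,interpolation=cv2.INTER_CUBIC)[:600])
cv2.imwrite("pics/s21z.png",cv2.resize(S['img'][130:250,350:440,::-1],None,fx=5,fy=5,interpolation=cv2.INTER_CUBIC))
```

```text
(0.5805, 0.1798, 0.152) [250.87328787 320.09928171]
(0.5805, 0.1798, 0.135) [238.38291331 320.03612096]
(0.629, 0.1775, 0.158) [164.59159535 320.78566419]
(0.629, 0.1775, 0.12) [153.31177399 320.5122826 ]
```

View pics/w21z.png

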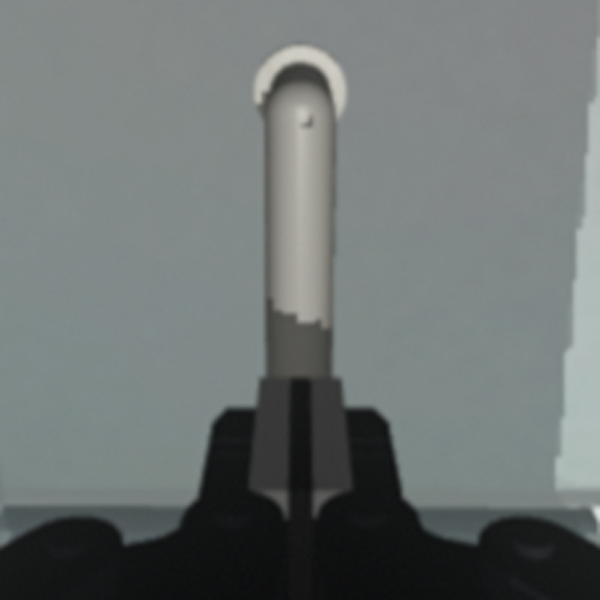

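View pics/s21z.png

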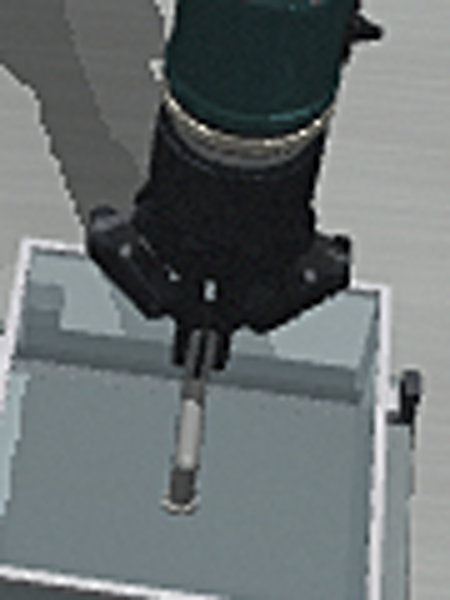

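>>> drive_tool(steps=[[0,-0.2,0,0],[0,-0.4,0,0],[0,-0.4,0,0],[0,0,0,0]])

```text
time: 36.05
eef_pos: [0.5807, 0.1574, 0.1351]
ee_rot: [3.14, -0.071, -0.0]
force: [-0.1, 0.4, 0.0]
grip_width: 0.003
```

```bash
python3 f.py 1 s22;  python3 - <<'E'
from h import *
W=cam("wrist");cv2.imwrite("pics/w22.png",W['img'][:,:,::-1])
E
```

```text
36.1 P [0.5807 0.1584 0.1352] [0. 0. 0.] F [-0.2  -0.16 -0.09] [0. 0. 0.] 0.0012833242305570736 yaw [ 3.14032954e+00 -6.95001875e-02  1.10186243e-04]
```

View pics/w22.png

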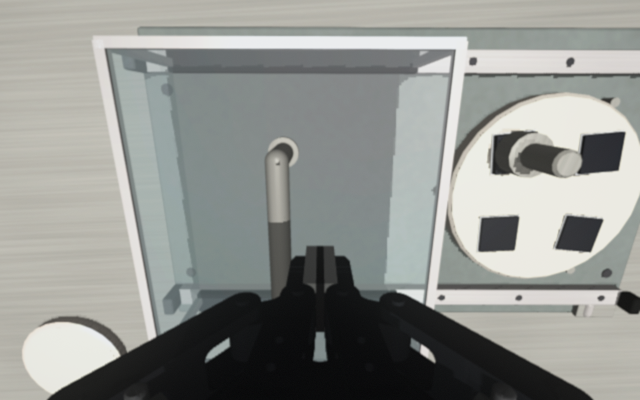

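View pics/s22.png

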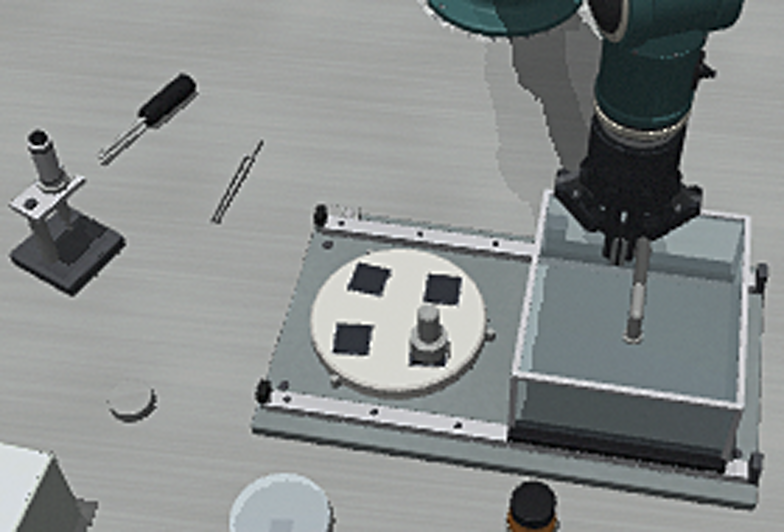

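Run:
```python
from h import *
S=cam("scene"); W=cam("wrist")
cv2.imwrite("pics/s23z.png",cv2.resize(S['img'][150:250,340:440,::-1],None,fx=6,fy=6,interpolation=cv2.INTER_CUBIC))
for z in (.125,.135,.145,.155,.165):
    p=proj(S,(.5807+.011,.158,z)); print(z,p,"crop",(p[::-1]-[340,150]+.5)*6, "W",proj(W,(.5807+.011,.158,z)),proj(W,(.5807,.158,z)))
for p in ((.579,.177,.152),(.529,.179,.152),(.629,.175,.152)):
    q=proj(S,p); print(p,(q[::-1]-[340,150]+.5)*6,proj(W,p))
```

```text
0.125 [215.82732745 378.58617371] crop [234.51704227 397.96396471] W [215.07306068 322.09221828] [231.61657302 322.78133614]
0.135 [213.4306781  378.96296662] crop [236.77779974 383.58406859] W [220.69699108 322.22842205] [237.98349657 322.95016697]
0.145 [211.00182095 379.34482313] crop [239.0689388 369.0109257] W [226.9330242  322.37945011] [245.03089946 323.13704197]
0.155 [208.54010237 379.731846  ] crop [241.39107602 354.24061422] W [233.88684213 322.54786191] [252.87403216 323.34501723]
0.165 [206.04485091 380.1241408 ] crop [243.74484478 339.26910547] W [241.68994123 322.73684212] [261.65572849 323.57788025]
(0.579, 0.177, 0.152) [287.3163425  339.76308891] [254.58047739 288.75613227]
(0.529, 0.179, 0.152) [296.38192191 250.82144038] [330.99579042 291.30980776]
(0.629, 0.175, 0.152) [277.74668969 433.65015976] [163.98780522 285.72867249]
```

View pics/s23z.png

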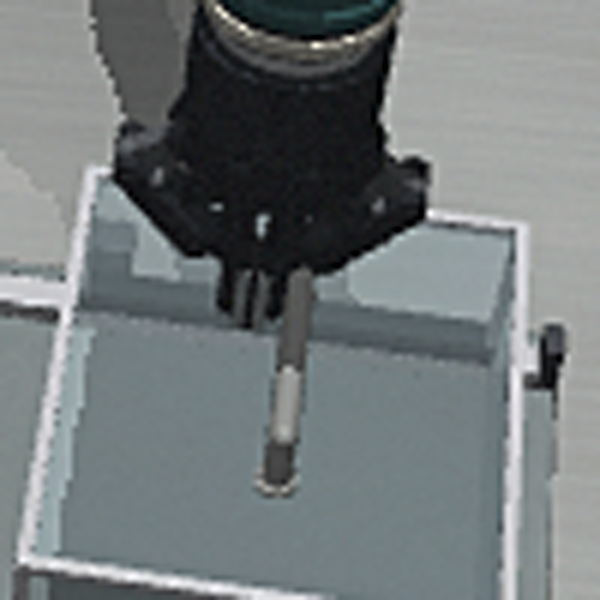

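>>> drive_tool(steps=[[0,0.2,0.2,0],[0,0.4,0.2,0],[0,0.4,0,0],[0,0,0,0],[0,0,0,0],[0,0,-0.2,0],[0,0,-0.4,0],[0,0,-0.5,0],[0,0,-0.3,0],[0,0,0,0]], claw=1)

```text
time: 37.25
eef_pos: [0.5795, 0.1793, 0.1135]
ee_rot: [3.14, -0.067, -0.004]
force: [-0.4, 0.5, 0.2]
grip_width: 0.999
```

>>> drive_tool(steps=[[0,0,0,0],[0,0,0,0],[0,0,0,0],[0,0,0,0],[0,0,0,0],[0,0,0,0],[0,0,0,0]], claw=0)

```text
time: 37.95
eef_pos: [0.5806, 0.1799, 0.1156]
ee_rot: [-3.141, 0.066, -0.001]
force: [-1.2, -0.5, 3.2]
grip_width: 0.108
```

```bash
python3 f.py 1 s24;  python3 - <<'E'
from h import *
W=cam("wrist");cv2.imwrite("pics/w24.png",W['img'][:,:,::-1])
E
```

```text
38.0 P [0.5806 0.1799 0.1156] [0. 0. 0.] F [-1.86  0.83  3.48] [0. 0. 0.] 0.10992818112282919 yaw [-3.14071542e+00  6.64113693e-02 -5.37246650e-04]
```

View pics/w24.png

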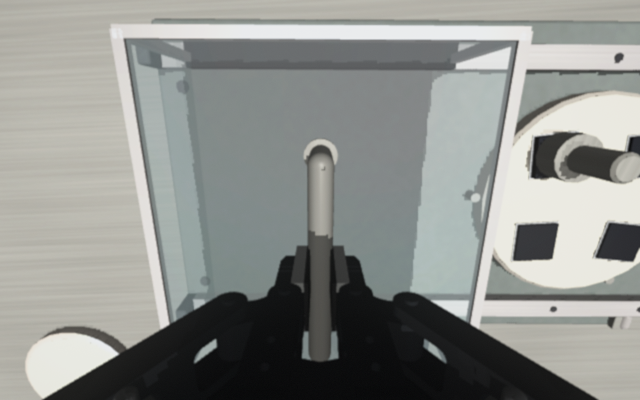

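>>> drive_tool(steps=[[-0.02,-0.5,0,0],[-0.04,-0.9,0,0],[-0.04,-0.9,0,0],[-0.04,-0.9,0,0],[-0.04,-0.9,0,0],[-0.04,-0.9,0,0],[-0.04,-0.9,0,0],[-0.04,-0.9,0,0],[-0.04,-0.9,0,0],[-0.04,-0.9,0,0]])

```text
time: 39.05
eef_pos: [0.5724, 0.0059, 0.1156]
ee_rot: [3.141, -0.068, -0.0]
force: [-1.6, 1.7, 5.7]
grip_width: 0.109
```

```bash
python3 f.py 2 s25
```

```text
39.15 P [0.5721 0.0014 0.1156] [0.     0.0003 0.    ] F [-2.85 -2.64  7.22] [0.81 0.71 0.79] 0.10462185484402772 yaw [ 3.13696252e+00 -7.47644002e-02 -1.58246142e-03]
```

View pics/s25.png

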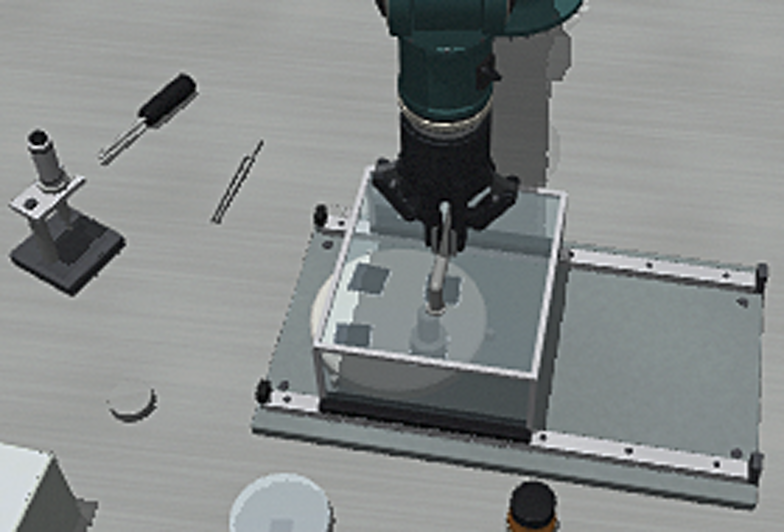

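>>> drive_tool(steps=[[-0.02,-0.5,0,0],[-0.02,-0.4,0,0],[-0.02,-0.4,0,0],[-0.01,-0.3,0,0],[-0.01,-0.25,0,0],[-0.01,-0.2,0,0],[-0.01,-0.15,0,0],[0,0,0,0]])

```text
time: 39.95
eef_pos: [0.5704, -0.0362, 0.1156]
ee_rot: [-3.139, 0.067, 0.0]
force: [-1.8, 4.0, 5.8]
grip_width: 0.106
```

```bash
python3 f.py 2 s26
```

```text
40.05 P [ 0.5704 -0.0362  0.1156] [0. 0. 0.] F [-1.59  4.86  5.49] [0.32 0.15 0.2 ] 0.10603463866972648 yaw [-3.13976702e+00  6.71296251e-02  3.65004556e-04]
```

>>> drive_tool(steps=[[0,-0.1,0,0],[0,-0.1,0,0],[0,0,0,0]])

```text
time: 40.35
eef_pos: [0.5703, -0.0375, 0.1156]
ee_rot: [-3.137, 0.064, 0.001]
force: [-1.7, 8.7, 5.8]
grip_width: 0.105
```

```bash
python3 f.py 2 s27
```

```text
40.45 P [ 0.5703 -0.0377  0.1156] [0. 0. 0.] F [-1.95  8.68  6.01] [0.17 0.12 0.04] 0.10636504894191279 yaw [-3.13729568e+00  6.45724841e-02  7.72015928e-04]
```

View pics/s27.png

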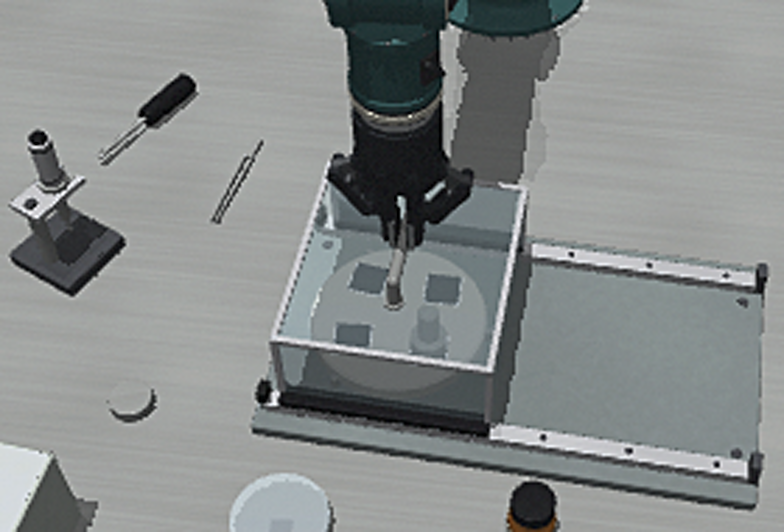

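>>> drive_tool(steps=[[0,-0.1,0,0],[0,-0.1,0,0],[0,0,0,0]])

```text
time: 40.75
eef_pos: [0.5699, -0.0447, 0.1156]
ee_rot: [-3.141, 0.067, 0.002]
force: [-2.9, 1.7, 7.0]
grip_width: 0.106
```

```bash
python3 f.py 1
```

```text
40.8 P [ 0.5699 -0.0451  0.1156] [0. 0. 0.] F [-3.16  1.63  7.36] [0. 0. 0.] 0.1052205082933745 yaw [ 3.14071178e+00 -6.74636522e-02 -1.86461973e-03]
```

>>> drive_tool(steps=[[0,-0.1,0,0],[0,-0.1,0,0],[0,0,0,0]])

```text
time: 41.1
eef_pos: [0.5698, -0.047, 0.1156]
ee_rot: [-3.138, 0.066, 0.002]
force: [-3.2, 7.1, 6.6]
grip_width: 0.107
```

```bash
python3 f.py 1
```

```text
41.15 P [ 0.5698 -0.0471  0.1156] [0. 0. 0.] F [-3.11  6.79  6.24] [0. 0. 0.] 0.11087144874482978 yaw [-3.13859413e+00  6.60619115e-02  2.25953922e-03]
```

>>> drive_tool(steps=[[0,-0.1,0,0],[0,-0.05,0,0],[0,0,0,0]])

```text
time: 41.45
eef_pos: [0.5698, -0.047, 0.1156]
ee_rot: [-3.135, 0.063, 0.002]
force: [-2.7, 11.9, 6.8]
grip_width: 0.109
```

```bash
python3 f.py 2
```

```text
41.55 P [ 0.5698 -0.047   0.1156] [0. 0. 0.] F [-2.92 11.3   6.13] [0.52 0.82 0.71] 0.11141590654031223 yaw [-3.13554248e+00  6.30789413e-02  2.53758066e-03]
```

>>> drive_tool(steps=[[0,0.1,0,0],[0,0.1,0,0],[0,0,0,0]])

```text
time: 41.85
eef_pos: [0.5698, -0.047, 0.1156]
ee_rot: [-3.14, 0.066, 0.002]
force: [-2.5, 4.6, 6.9]
grip_width: 0.11
```

>>> drive_tool(steps=[[0,0,0,0],[0,0,0,0],[0,0,0,0],[0,0,0,0],[0,0,0,0],[0,0,0,0]], claw=1)

```text
time: 42.45
eef_pos: [0.5709, -0.0474, 0.1151]
ee_rot: [3.141, -0.067, -0.0]
force: [-0.1, -1.0, -0.8]
grip_width: 1.003
```

>>> drive_tool(steps=[[0,0,0.3,0],[0,0,0.7,0],[0,0,1,0],[0,0,1,0],[0,0,1,0],[0,0,1,0],[0,-1,0,0],[0,-1,0,0],[0,-1,0,0],[0,0,0,0]])

```text
time: 43.45
eef_pos: [0.5709, -0.1108, 0.2165]
ee_rot: [3.139, -0.074, 0.002]
force: [-0.4, -0.9, 0.7]
grip_width: 1.002
```

```bash
python3 f.py 1 s28;  python3 - <<'E'
from h import *
W=cam("wrist");cv2.imwrite("pics/w28.png",W['img'][:,:,::-1])
E
```

```text
43.5 P [ 0.571  -0.1085  0.2163] [0. 0. 0.] F [0.09 1.23 0.41] [0. 0. 0.] 0.9998760960180403 yaw [ 3.14029468e+00 -7.06032727e-02  1.93018076e-03]
```

View pics/s28.png

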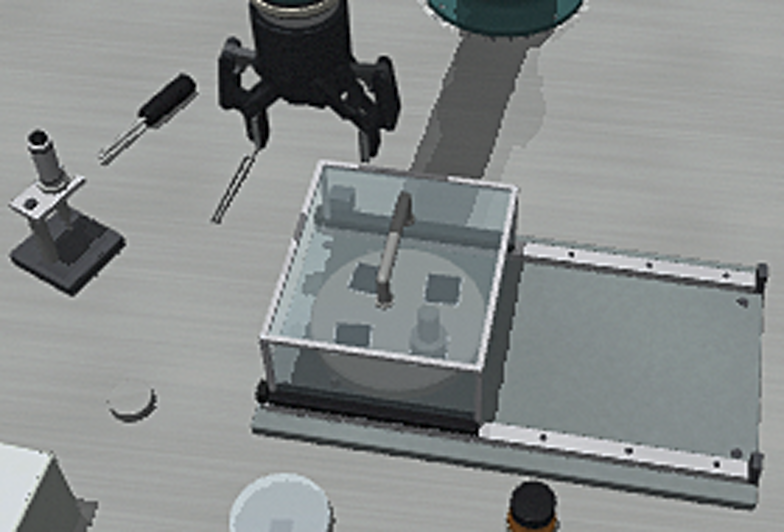

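View pics/w28.png

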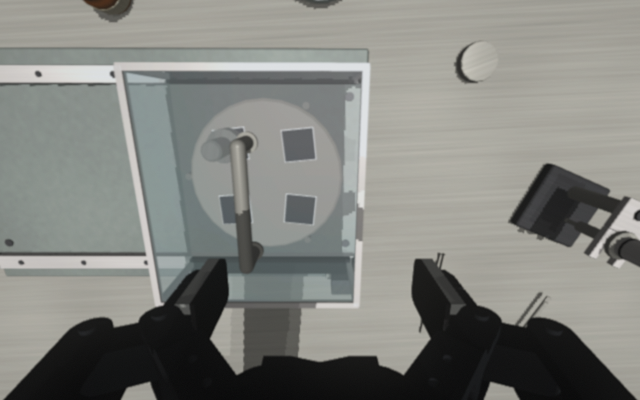

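Run:
```python
from plant import r
print(r.close_job()); print(r.get_obs()['time'])
```

```text
the job is handed in; nothing more can be done
None
the job is handed in; nothing more can be done
```

The job is done and handed in at about 43.5 s. I probed the blanks in the order near left, far left, far right, near right, and the far left one (number 2) is the high one.

- **Finding the high blank:** at the same probe height the forces were about 3.1, 4.6, 2.5 and 2.6 N. By the spring rate given, that puts the plunger in by about 2.6, 5.1, 1.7 and 1.8 mm, well short of the end of its stroke. Blank 2 stands about 3 mm above the other three, which fits the 6.8 mm given.
- **Gauge:** it is back in the fork. The height and force when I set it down matched those when I picked it up, and later pictures show it hanging there.
- **Press weight:** it was set down with about 6 N on the middle of blank 2. The last pictures show it upright there, seen through the hood.
- **Hood:** resistance peaked near 9 N about 10 mm from shut, then dropped as the catch passed. It then met a hard stop and did not move under 11 N. After I let go, the pictures show it fully shut. I judged the click from these forces, as there was no sensor for it.
- **What went wrong:** the first grasp of the handle missed because the finger tips sit about 25 mm higher than the reported tool point, so the fingers passed over the bar without touching it. I lowered the tool 20 mm and the second grasp held.
- **Camera agreement:** the cameras differed by 2–4 mm. I used the scene camera, which agreed with where the gauge tip actually was.

The bystanders I could see in the last pictures looked undisturbed, but I did not check each one separately.

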